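# Fit the regulator board into the bench supply

## Task

Fit the green regulator board into the open power-supply case: tilt it to get its terminals out through the cut-out in the front panel and its rear edge down past the rear flange, then lay it level on its four standoffs with the terminals home against the panel and press the rear edge down until the white catch snaps over it, and let go. Lower it under control instead of letting it fall or slamming it, and leave the other things on the bench where they are.

Things in the scene. Friction and masses are not known exactly. Their poses are not given: they have to be found in the camera images.
- board: Green circuit board, 150 (x) x 96 (y) x 3.2 mm thick, 0.3 to 0.55 kg, lying flat. Origin: centre of its underside; z up out of the component side, -x towards the terminals. Two blue capacitors, 22 mm across, tops 37 mm above the underside, at x = 60, y = +-33; between them the rear strip (x = 41 to 75, |y| < 20) is bare board. Centre of mass within 8 mm of the heatsink's axis.
- heatsink_top (a point): Top centre (board x = 12, y = 0, z = 61.2 mm) of the aluminium finned heatsink that stands on the board: a stout block to grip or to press on, 56 mm long (x), 36 mm wide (y), 58 mm tall. Parts beside it on the board are under 9 mm high. Axes as the board's.
- terminals (a point): Centre of the front face of the black terminal strip (board x = -87, y = 0, z = 11.5 mm): 70 mm wide, z = 5 to 18 mm, it sticks out 12 mm beyond the board's front edge (x = -75). On that edge on either side of it are shoulders (|y| = 35 to 45, z = 3.2 to 9.2, front at x = -75 mm) that stop against the inside of the front panel when the board is home.
- board_rear (a point): Middle of the rear edge of the board, on its underside (board x = 75, y = 0, z = 0 mm); axes as the board's.
- chassis: Open-topped case of a bench power supply, fixed: 167 (x) x 210 (y) x 84 mm high, grey 3 mm sheet steel, dark front panel. Origin: centre of its footprint at bench level; -x points out through the panel, z up. Inner faces: panel x = -80.5, rear wall 80.5, sides y = +-102, floor z = 6 mm. A copper toroid (66 mm across, top z = 44) stands at x = 10, y = -63; a black block (top z = 28) at x = -62, y = -66.
- cutout (a point): Centre of the cut-out in the front panel, on the panel's inner face (chassis x = -80.5, y = 36, z = 27.5 mm): an opening 74 mm wide (y = -1 to 73) and 22 mm high (z = 16.5 to 38.5); the panel is 3 mm thick. Axes as the chassis's.
- rear_flange (a point): Top of the edge line of the flange that turns inwards from the top of the rear wall (chassis x = 62, y = 36, z = 84 mm). It is 3 mm thick and runs the whole width but for a notch at y = 12 to 60 above the catch. The board is too long to go straight down: its terminals must go out through the cut-out while its rear edge comes down past the flange, tilted about 26 degrees, rear end high.
- board_seat (a point): Where the board's origin lies when the board is home (chassis x = -5.5, y = 36, z = 16 mm); the axes of board and chassis then agree. The board rests on four brass standoffs, 10 mm across, tops at z = 16 mm, at chassis x = -67.5 and 54.5, y = -4 and 76 mm.
- catch (a joint): White sprung plastic snap catch, 22 mm wide, top at z = 32 mm, behind the rear edge of a home board. Value 0 m = at rest; grows to 0.006 as it is pushed towards the rear wall. The board's rear edge, pressed down on the nose's slope, pushes it back (some 9 to 14 N at that edge, stiffer than the board's weight can do); then it springs back over the edge with a snap.
- catch_nose (a point): Lower front lip of the catch's nose, mid width (chassis x = 66.8, y = 36, z = 20.3 mm at rest): it overhangs the rear edge of a home board by 2.7 mm, 1 mm above the board's top. From here the slope rises rearwards 5 mm to the catch's top. Axes as the chassis's.
- solder_reel: Teal solder reel lying flat, 66 mm across, 32 mm high; origin under its centre. Leave alone.
- flux_bottle: Amber bottle, 42 mm across, 110 mm high; origin under its centre. Leave alone.
- screwdriver: Yellow screwdriver, 190 mm long along its x, handle 26 mm thick; origin under its middle. Leave alone.
- multimeter: Yellow hand multimeter lying flat, 170 x 85 x 45 mm; origin under its centre. Leave alone.
Things that resemble listed ones, but are neither listed nor needed, are in the scene too. What is shaped like the board but orange or purple is not meant.

How it is judged:
By the outcome, as a careful person would: the job done as asked, in the order asked, and still so for the second after the job is handed in, with the robot touching nothing.
It also fails if it takes over 51 s, if anything falls off the work surface, if the arm or the gripper's body presses on something with over 40 N, if the wrist force passes 120 N, or if a joint passes its speed limit or range.

## Robot

A 6-joint arm with a two-finger parallel gripper is mounted at the origin on the work surface. World frame = base frame: x ahead of the robot, y to its left, z up, the work surface at z = 0. Lengths are in mm, angles in rad, forces in N, time in s.
With the tool pointing down it reaches from about 350 to 975 mm from the base axis. Payload 7.1 kg.
Tool frame: the origin (TCP) lies at the centre of the arm's flange, where the gripper is bolted on; the fingertips stand 182 mm ahead of it and the grasp point (between the pads) lies 163 mm ahead of it; z points along the fingers, y is the line along which they close (so a half turn about z gives the same grasp; the last joint's range is limited). The gripper opens to 88 mm and grips with 3 to 60 N. Pads are 20 mm wide; open, the fingers measure 115 mm over their backs; the gripper's body (75 mm by 178 mm) begins 61 mm behind the grasp point.
Start: joints at [1.293, 0.423, 1.63, -0, 1.089, -0.019], TCP at [159.919, 604.179, 404.675] pointing down, gripper open.
Joint ranges: [-3, 3], [-0.9, 2.11], [0.09, 2.58], [-1.31, 4.45], [0.11, 2.69], [-2.54, 2.54]. Speed limits (rad/s): [2.39, 2.39, 3.01, 3.14, 3.14, 3.14].

## Interface

Orientations are given as a rotation vector (axis times angle).
In Python, from workcell import readout, get_image, ctrl gives the robot as it stands.
- The arm moves only by the tool step_arm, never from a script. Its argument "targets" is a list that holds one entry, the list of rows, each a list of 7 numbers: the shift along the world's x, y, z as a fraction of full scale, then the turn, a rotation vector about the world's x, y, z as a fraction of full scale, then the opening, from 0 (shut) to 1 (fully open). In form: [[[dx, dy, dz, wx, wy, wz, claw], ...]]. A call has exactly 5 rows; each row shifts and turns the commanded pose from where the row before left it; what a row does not reach is not made up. Full scale, the value 1, is 0.05 m for a shift and 4 degrees for a turn. A row lasts 1/8 s, in which the tool goes at most 62.5 mm and 10.7 degrees, less where a joint would pass 70% of its speed; a pose out of reach is approached as far as the arm can. A call with a number of a shift or a turn outside -1 to 1 is refused whole. A call with a gripper value outside its range is refused whole. The fingers move at their own pace and stop on an object; the grip force is fixed at half the most. Time passes only in rows, so rows that do not move let the fingers close, or fill a call up. It gives the time, the measured TCP pose, the force, the opening and the grip force at its end, in the units of the state.
- readout.get_obs(): the state, without advancing time (a new reading comes with each control period).
- get_image(name): name is "side" or "top" or "wrist"; returns a dict with "pixels" (384x512x3 uint8, red, green, blue), "intrinsics" (3x3 intrinsics, pixels), "extrinsics" (4x4, takes a point from world to camera coordinates). Camera axes: x right, y down, z forward; pixel columns grow to the right and rows downward; lengths in mm; the calibration is good to about 2 mm. A picture is of the moment at which its call begins. There is no depth.
- ctrl.close_job(): hands the job in; it is judged then, once.
The state is a dict: "t": time; "qpos": joint angles; "qvel": joint speeds; "joint_torque": joint torques, N m; "ee_pos": TCP position; "orientation": TCP orientation; "ft_force": force on the tool from outside, world axes, zero at the start; "moment": the same for the moment, N m; "width": finger opening in mm; "grasp_force": force on a finger pad.
Only numpy, scipy, OpenCV 4.12 (cv2) and the standard library are available. Lean on these libraries where they do the work, as an engineer would, in place of code of your own. Each camera call takes 0.05 s, during which the arm holds its last target. There are 200 camera calls.

## Working session

There is one attempt and no reset: what is moved stays moved. The work goes in short steps, Python scripts to look and compute and a tool call to move; the robot and the scene stay as the last step left them, time stands still between calls to the robot, and variables do not carry over. Pictures are saved under pics/ and viewed, at most 11 in all, crops included, and the job is handed in when it is done.

Besides the shell and the picture viewer there is one more tool, called after ">>>" as a command line: name --argument value ..., lists and objects as JSON in quotes. step_arm: Moves the arm, as the interface text tells. Shift numbers are shares of 0.05 m and turn numbers shares of 4 degrees, none past 1 either way. Its arguments: {"type":"object","properties":{"targets":{"type":"array"}},"required":["targets"]}

```bash
mkdir -p pics; ls
cat > h.py <<'E'
import numpy as np,cv2
from workcell import readout,get_image,ctrl
def snap(n,f):
    d=get_image(n); np.savez(f'pics/{f}.npz',p=d['pixels'],K=d['intrinsics'],E=d['extrinsics'])
    cv2.imwrite(f'pics/{f}.png',d['pixels'][:,:,::-1]); return d
def load(f):
    d=np.load(f'pics/{f}.npz'); return d['p'],d['K'],d['E']
def ray(f,u,v,z):
    _,K,E=load(f); d=E[:3,:3].T@np.linalg.solve(K,[u,v,1]); c=-E[:3,:3].T@E[:3,3]
    return c+d*(z-c[2])/d[2]
def proj(f,P):
    _,K,E=load(f); q=(np.atleast_2d(P)@E[:3,:3].T+E[:3,3])@K.T; return q[:,:2]/q[:,2:]
E
python3 - <<'E'
from h import *
ims=[snap(n,n+'0')['pixels'] for n in('side','top')]
cv2.imwrite('pics/a.png',cv2.resize(np.hstack(ims),(800,300))[:,:,::-1])
for n in('side0','top0'):
    _,K,E=load(n); print(K[0],-E[:3,:3].T@E[:3,3],E[:3,:3])
print(readout.get_obs())
E
```

```text
pics
[465.38524386   0.         247.97817956] [  170.50964948 -1092.59544724   980.85973426] [[ 0.95425589 -0.29892745 -0.00617016]
 [-0.19341995 -0.60144817 -0.77514439]
 [ 0.22800091  0.74087953 -0.63175399]]
[390.09736777   0.         256.89237492] [ 316.31619343  -31.72615008 1166.02422724] [[-0.00817898 -0.99995106 -0.00556606]
 [-0.98402127  0.00903849 -0.17782136]
 [ 0.17786297  0.00402273 -0.98404704]]
{'t': 0.1, 'qpos': array([ 1.29299996e+00,  4.23730098e-01,  1.63059279e+00, -2.38757508e-05,
        1.08857678e+00, -1.90091644e-02]), 'qvel': array([-1.35596001e-03, -2.65475260e-03, -3.09552199e-05, -1.32482401e-03,
        5.35322888e-04, -6.07361519e-04]), 'joint_torque': array([ 2.54634388e-04, -5.45613635e+01, -2.74320692e+01,  6.45731762e-02,
        1.87641126e-02, -4.20210529e-05]), 'ee_pos': array([159.85852867, 603.95602788, 404.00886206]), 'orientation': array([-4.05329016e-01, -3.11516064e+00,  2.03529541e-03]), 'ft_force': array([-0.42493675,  0.21895857, -0.62772094]), 'moment': array([ 0.00493588, -0.02255973, -0.02959401]), 'grasp_force': 0.0, 'width': 87.73610998845989}
```

View pics/top0.png

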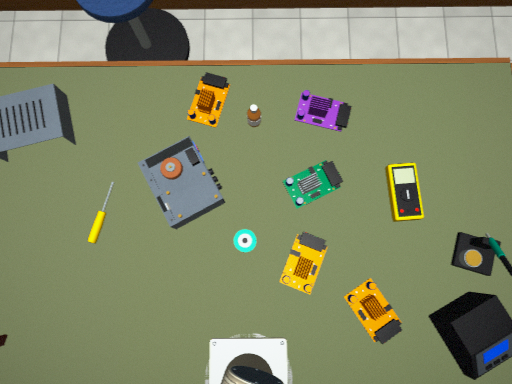

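View pics/side0.png

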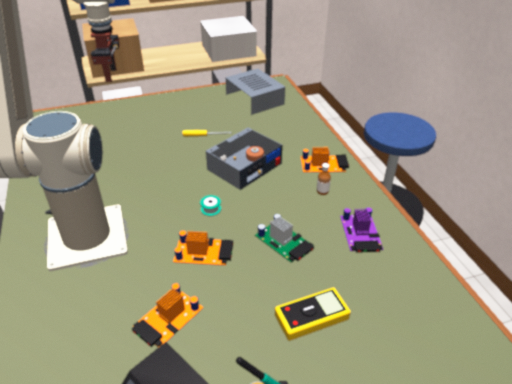

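The top view shows the green board at (313,184). The look-alikes are orange at (208,100), (303,262) and (373,310), and purple at (322,110). Green is the one described. The open case is at (183,182), and the closed grey case at (35,120) is only a lookalike.

Run:
```python
from h import *
p=load('top0')[0]
a=cv2.resize(p[125:235,130:240],(600,600),interpolation=cv2.INTER_CUBIC)
cv2.imwrite('pics/c1.png',a[:,:,::-1])
p=load('top0')[0]
b=cv2.resize(p[150:220,270:355],(800,659),interpolation=cv2.INTER_CUBIC)
b=cv2.resize(b,(728,600))
cv2.imwrite('pics/c2.png',b[:,:,::-1])
```

```text
(no output)
```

View pics/c1.png

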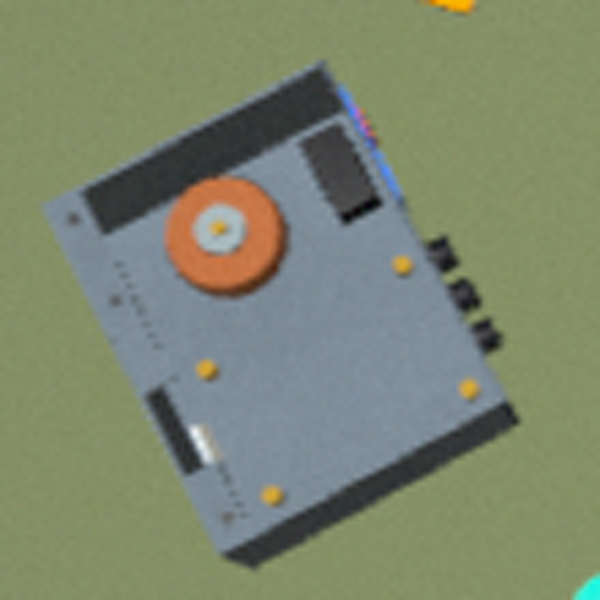

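View pics/c2.png

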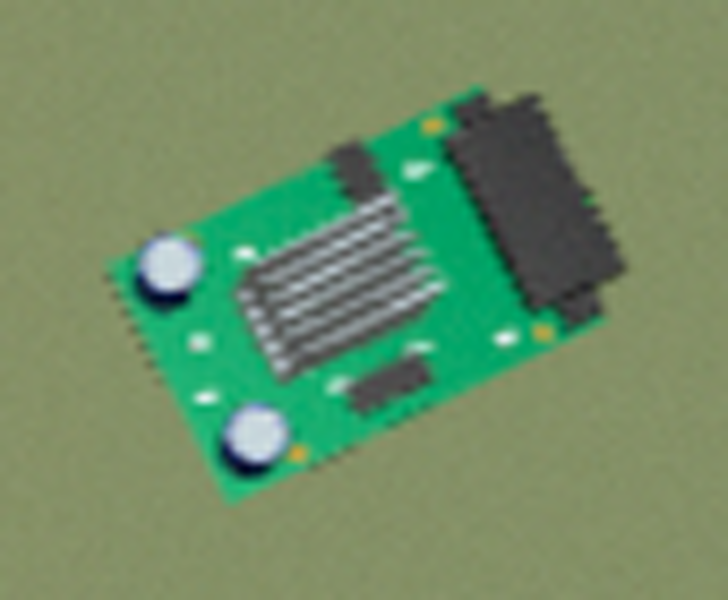

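```bash
cat >> h.py <<'E'
from scipy.optimize import least_squares
def body(p,L):
    c,s=np.cos(p[2]),np.sin(p[2]); L=np.atleast_2d(L)
    return np.c_[p[0]+c*L[:,0]-s*L[:,1],p[1]+s*L[:,0]+c*L[:,1],L[:,2]+(p[3] if len(p)>3 else 0)]
def fit(f,L,U,x0):
    r=least_squares(lambda p:(proj(f,body(p,L))-U).ravel(),x0,loss='soft_l1'); return r.x,r.fun.reshape(-1,2)
E
python3 - <<'E'
from h import *
L=np.array([[-67.5,-4,16],[-67.5,76,16],[54.5,-4,16],[54.5,76,16],[83.5,-105,84],[-83.5,-105,84],[83.5,105,84],[-83.5,105,84]],float)
U=np.array([[402,265],[469,388],[206,370],[272,495],[44,205],[322,63],[221,551],[507,403]],float)
U=(U+.5)*110/600-.5+[130,125]
p,r=fit('top0',L,U,[450,180,2.04]);print('chassis',p,np.degrees(p[2]));print(r.round(2))
L=np.array([[75,-48,3.2],[75,48,3.2],[-75,-48,3.2],[-75,48,3.2],[60,-33,37],[60,33,37],[-16,-18,61.2],[-16,18,61.2]])
U=np.array([[109,262],[232,503],[483,88],[605,320],[171,265],[257,434],[391,195],[445,288]],float)
U=(U+.5)*85/728-.5+[270,150]
q,r=fit('top0',L,U,[450,-150,2.04]);print('board',q,np.degrees(q[2]));print(r.round(2))
im=load('side0')[0].copy(); s=6
x0,y0=200,120; c=cv2.resize(im[y0:y0+145,x0:x0+120],None,fx=s,fy=s,interpolation=cv2.INTER_CUBIC)
c=cv2.resize(im[125:265,200:325],(536,600),interpolation=cv2.INTER_CUBIC);k=600/140
C=np.array([[a,b,84] for a in(-83.5,83.5) for b in(-105,105)]+[[a,b,16] for a in(-67.5,54.5) for b in(-4,76)]+[[10,-63,44]],float)
B=np.r_[L,[[12,0,61.2]]]
for P in(body(p,C),body(q,B)):
    for u,v in proj('side0',P): cv2.circle(c,(int((u+.5-200)*k),int((v+.5-125)*k)),3,(255,0,255),-1)
cv2.imwrite('pics/c3.png',c[:,:,::-1])
E
```

```text
chassis [549.60217453 191.73515268   2.06368576] 118.24048429282314
[[ 0.16 -0.07]
 [ 0.13  0.22]
 [-0.02 -0.23]
 [-0.16  0.11]
 [-0.55  0.16]
 [ 0.45 -0.74]
 [-0.37  1.  ]
 [ 0.34 -0.4 ]]
board [ 551.51137105 -192.09754117  -10.55379662] -604.6880041514167
[[-0.27  0.3 ]
 [-0.4   0.3 ]
 [-0.21 -0.21]
 [ 0.22  0.3 ]
 [-0.04 -0.12]
 [ 0.02 -0.01]
 [ 0.64 -0.31]
 [ 0.07 -0.23]]
```

View pics/c3.png

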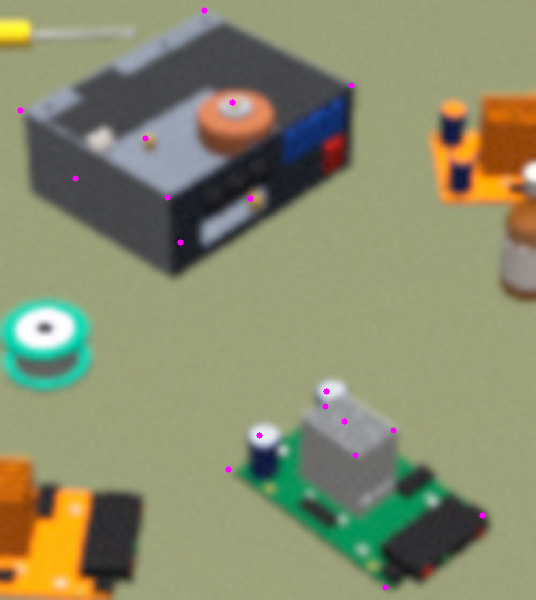

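In the side view the fitted points land about 1 px left of the features on both bodies. That is within the calibration tolerance. The green board's heatsink top is at crop pixel (345,420), so the choice is confirmed. I'll move above the board.

>>> step_arm --targets '[[[0.386,-0.785,-0.054,0,0,-0.624,1],[0.386,-0.785,-0.054,0,0,-0.624,1],[0.386,-0.785,-0.054,0,0,-0.624,1],[0.386,-0.785,-0.054,0,0,-0.624,1],[0.386,-0.785,-0.054,0,0,-0.624,1]]]'

```text
t: 0.72
ee_pos: [256.8, 406.6, 390.9]
orientation: [-0.743, -3.052, 0.001]
ft_force: [-0.0, 0.3, -0.1]
width: 87.8
grasp_force: 0.0
```

>>> step_arm --targets '[[[0.386,-0.785,-0.054,0,0,-0.624,1],[0.386,-0.785,-0.054,0,0,-0.624,1],[0.386,-0.785,-0.054,0,0,-0.624,1],[0.386,-0.785,-0.054,0,0,-0.624,1],[0.386,-0.785,-0.054,0,0,-0.624,1]]]'

```text
t: 1.35
ee_pos: [353.2, 210.3, 377.5]
orientation: [-1.071, -2.953, 0.0]
ft_force: [0.8, 0.6, -0.7]
width: 88.2
grasp_force: 0.0
```

>>> step_arm --targets '[[[0.386,-0.785,-0.054,0,0,-0.624,1],[0.386,-0.785,-0.054,0,0,-0.624,1],[0.386,-0.785,-0.054,0,0,-0.624,1],[0.386,-0.785,-0.054,0,0,-0.624,1],[0.386,-0.785,-0.054,0,0,-0.624,1]]]'

```text
t: 1.98
ee_pos: [449.8, 14.0, 364.0]
orientation: [-1.386, -2.819, 0.0]
ft_force: [0.2, 0.4, 0.2]
width: 87.9
grasp_force: 0.0
```

>>> step_arm --targets '[[[0.386,-0.785,-0.054,0,0,-0.624,1],[0.386,-0.785,-0.054,0,0,-0.624,1],[0.386,-0.785,-0.054,0,0,-0.624,1],[0.386,-0.785,-0.054,0,0,-0.624,1],[0.386,-0.785,-0.054,0,0,-0.624,1]]]'

```text
t: 2.6
ee_pos: [546.3, -182.2, 350.2]
orientation: [-1.684, -2.651, 0.0]
ft_force: [0.2, -0.0, 0.3]
width: 87.8
grasp_force: 0.0
```

Run:
```python
from h import *
snap('wrist','w1'); _,K,E=load('w1'); print(K[0],-E[:3,:3].T@E[:3,3],E[2,:3])
q=[551.51,-192.1,np.radians(115.31)]
L=np.array([[75,-48,3.2],[75,48,3.2],[-75,-48,3.2],[-75,48,3.2],[60,-33,37],[60,33,37],[-16,-18,61.2],[-16,18,61.2],[40,18,61.2],[40,-18,61.2],[-87,35,18],[-87,-35,18]])
im=cv2.resize(load('w1')[0],(800,600),interpolation=cv2.INTER_CUBIC)
for u,v in proj('w1',body(q,L)): cv2.circle(im,(int((u+.5)*1.5625),int((v+.5)*1.5625)),2,(255,0,255),-1)
cv2.imwrite('pics/w1o.png',im[:,:,::-1])
```

```text
[291.75352958   0.         253.7463519 ] [ 514.01196581 -113.02570763  331.60656818] [ 0.11776837 -0.25021005 -0.96100236]
```

View pics/w1o.png

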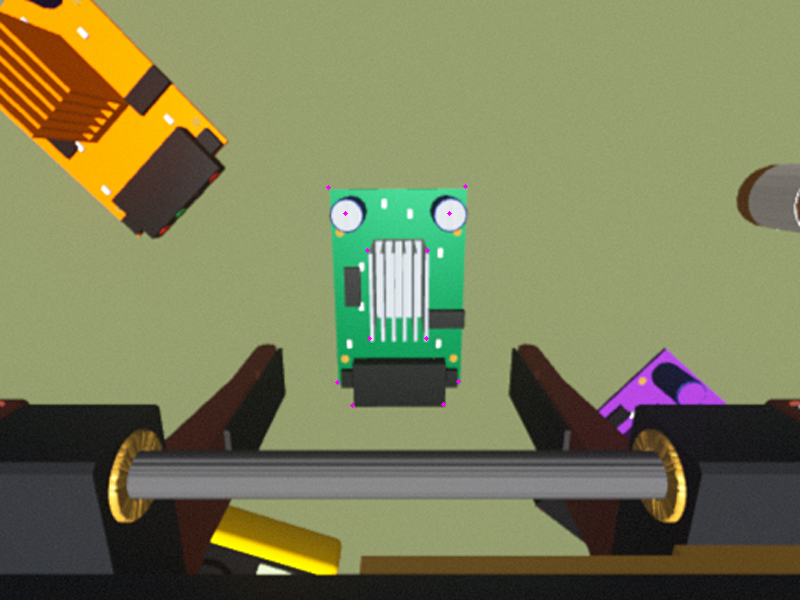

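The wrist view shows the board centred at (398,290), with rear corners at (331,189) and (467,188). Predictions agree to about 1 mm. I'll go down and grip the heatsink.

>>> step_arm --targets '[[[0,0,-0.6,0,0,0,1],[0,0,-0.6,0,0,0,1],[0,0,-0.6,0,0,0,1],[0,0,-0.6,0,0,0,1],[0,0,-0.44,0,0,0,1]]]'

```text
t: 3.28
ee_pos: [545.4, -180.5, 207.1]
orientation: [-1.681, -2.652, 0.001]
ft_force: [0.5, 0.2, -0.5]
width: 87.7
grasp_force: 0.0
```

>>> step_arm --targets '[[[0,0,0,0,0,0,0],[0,0,0,0,0,0,0],[0,0,0,0,0,0,0],[0,0,0,0,0,0,0],[0,0,0,0,0,0,0]]]'

```text
t: 3.9
ee_pos: [546.0, -180.9, 209.2]
orientation: [1.682, 2.653, 0.0]
ft_force: [0.1, -0.2, -0.1]
width: 41.5
grasp_force: 0.0
```

```bash
cat > plan.py <<'E'
import numpy as np
from scipy.ndimage import label
from scipy.sparse.csgraph import dijkstra
# 2-D (chassis x-z): rects (x0,x1,z0,z1)
def smp(r,d=1.5):
    x0,x1,z0,z1=r; X=np.linspace(x0,x1,max(2,int((x1-x0)/d)+1)); Z=np.linspace(z0,z1,max(2,int((z1-z0)/d)+1))
    return np.r_[np.c_[X,0*X+z0],np.c_[X,0*X+z1],np.c_[0*Z+x0,Z],np.c_[0*Z+x1,Z]]
G=45. # grasp point height on board
wide=[(-75,75,0,3.2),(-75,-66,3.2,9.2),(49,71,3.2,37)]
term=[(-87,-75,5,18)]
body=[(12-37.5,12+37.5,G+61,G+150)]
rear=[(62,83.5,81,84),(80.5,83.5,0,84)]
floor=[(-80,80,0,6),(-72.5,-62.5,6,16),(49.5,59.5,6,16)]
cat=[]
panel=[(-83.5,-80.5,0,84)]; cut=[(-83.5,-80.5,0,16.5),(-83.5,-80.5,38.5,84)]
pairs=[(wide,rear+floor+panel),(term,rear+floor+cut),(body,rear+panel)]
def sd(P,r):
    dx=np.maximum(r[0]-P[...,0],P[...,0]-r[1]); dz=np.maximum(r[2]-P[...,1],P[...,1]-r[3])
    return np.where((dx>0)&(dz>0),np.hypot(dx,dz),np.maximum(dx,dz))
def clear(x,z,t):
    c,s=np.cos(t),np.sin(t); m=1e9  # board x axis -> (c,s): rear up for t>0
    R=np.array([[c,-s],[s,c]])
    for A,B in pairs:
        for a in A:
            P=smp(a)@R.T+[x,z]
            for b in B:
                m=min(m,sd(P,b).min(),sd((smp(b)-[x,z])@R,a).min())
    return m
E
cat > run.py <<'E'
from plan import *
import heapq
T=np.radians(np.arange(0,36,2)); X=np.arange(-24,40,2.)-.5; Z=np.arange(16,130,2.)
from functools import lru_cache
@lru_cache(None)
def C(i,j,k): return clear(X[i],Z[j],T[k])
s=(int(np.argmin(abs(X-4.5))),len(Z)-1,13)
def goal(n): return n[2]==2 and Z[n[1]]<=24 and X[n[0]]>=-6 
h=[(0,s)];D={s:0};par={};done=set()
while h:
    d,n=heapq.heappop(h)
    if n in done: continue
    done.add(n)
    if goal(n): break
    for m in[(n[0]+a,n[1]+b,n[2]+e) for a in(-1,0,1) for b in(-1,0,1) for e in(-1,0,1)]:
        if m in done or not(0<=m[0]<len(X) and 0<=m[1]<len(Z) and 0<=m[2]<len(T)): continue
        c=C(*m)
        if c<.3: continue
        nd=d+np.linalg.norm(np.subtract(m,n))*(1+30/max(c,.3)**2)
        if nd<D.get(m,1e9): D[m]=nd;par[m]=n;heapq.heappush(h,(nd,m))
else: print('none',len(done))
path=[n]
while path[-1]!=s: path.append(par[path[-1]])
for n in path[::-1]: print(X[n[0]],Z[n[1]],round(np.degrees(T[n[2]])),round(C(*n),1))
E
time timeout 500 python3 run.py
```

```text
3.5 128.0 26 11.0
5.5 126.0 26 10.1
7.5 124.0 26 9.9
9.5 122.0 26 10.5
11.5 120.0 26 11.5
13.5 118.0 28 12.0
15.5 116.0 30 12.4
17.5 114.0 32 14.7
17.5 112.0 32 14.7
17.5 110.0 32 14.7
17.5 108.0 32 14.7
17.5 106.0 32 14.7
17.5 104.0 32 14.7
17.5 102.0 32 14.7
17.5 100.0 32 14.7
17.5 98.0 32 14.7
17.5 96.0 32 14.7
17.5 94.0 32 14.7
17.5 92.0 32 14.7
17.5 90.0 32 14.7
17.5 88.0 32 14.7
17.5 86.0 32 14.7
17.5 84.0 32 14.7
17.5 82.0 32 14.7
17.5 80.0 32 14.7
17.5 78.0 32 14.7
17.5 76.0 32 14.7
17.5 74.0 32 14.7
15.5 72.0 32 12.7
13.5 70.0 32 10.7
11.5 68.0 32 8.8
9.5 66.0 32 7.5
7.5 64.0 32 6.1
5.5 62.0 30 4.6
3.5 60.0 30 5.2
1.5 58.0 30 4.4
-0.5 56.0 28 3.2
-2.5 56.0 28 3.1
-4.5 56.0 28 2.2
-6.5 54.0 28 2.0
-6.5 52.0 26 1.4
-6.5 50.0 26 1.1
-6.5 48.0 24 1.0
-4.5 46.0 22 2.3
-4.5 44.0 20 2.4
-2.5 42.0 18 2.4
-2.5 40.0 16 2.1
-2.5 38.0 16 1.9
-2.5 36.0 14 2.5
-2.5 34.0 12 1.9
-2.5 32.0 12 1.1
-2.5 30.0 10 1.6
-2.5 28.0 8 2.1
-2.5 26.0 6 2.4
-2.5 24.0 4 1.9
real	0m26.092s
user	0m26.663s
sys	0m0.024s
```

>>> step_arm --targets '[[[0,0,0,0,0,0,0],[0,0,0,0,0,0,0],[0,0,0,0,0,0,0],[0,0,0.1,0,0,0,0],[0,0,0.3,0,0,0,0]]]'

```text
t: 4.53
ee_pos: [545.2, -180.6, 228.1]
orientation: [-1.681, -2.651, 0.001]
ft_force: [-1.1, -1.0, -3.9]
width: 36.0
grasp_force: 30.0
```

```bash
python3 - <<'E'
s=open('plan.py').read()
s=s.replace("term=[(-87,-75,5,18)]","term=[(-87,-64,5,18)]").replace("cat=[]","cat=[(66.8+(z-20.3)*5/11.7,80,z,z+2) for z in np.arange(20.3,31,2)]")
s=s.replace("(wide,rear+floor+panel)","(wide,rear+floor+panel+cat)").replace("return m","return m")
open('plan.py','w').write(s)
r=open('run.py').read()
r=r.replace("np.arange(0,36,2))","np.arange(4,36,1))").replace("np.arange(-24,40,2.)-.5","np.arange(-12,20,1.)-.5").replace("np.arange(16,130,2.)","np.arange(16,77,1.)")
r=r.replace("s=(int(np.argmin(abs(X-4.5))),len(Z)-1,13)","s=(int(np.argmin(abs(X-17.5))),len(Z)-1,26)").replace("n[2]==2 and","n[2]==3 and").replace("X[n[0]]>=-6 ","X[n[0]]<=-4").replace("c<.3:","c<.2:")
open('run.py','w').write(r)
E
time timeout 560 python3 run.py
```

```text
none 5956
17.5 76.0 30 13.7
17.5 75.0 30 13.7
17.5 74.0 30 13.6
16.5 73.0 31 13.2
16.5 72.0 31 13.1
15.5 71.0 31 12.2
14.5 70.0 31 11.2
13.5 69.0 31 10.2
12.5 68.0 31 9.2
11.5 67.0 31 8.2
10.5 66.0 31 7.4
9.5 65.0 31 6.8
8.5 64.0 31 6.5
7.5 63.0 31 6.4
6.5 62.0 31 5.5
5.5 61.0 30 5.5
4.5 60.0 30 4.9
3.5 59.0 29 4.8
2.5 58.0 29 5.2
1.5 57.0 29 4.4
0.5 56.0 28 3.6
-0.5 56.0 28 3.2
-1.5 55.0 27 3.0
-2.5 55.0 27 2.7
-3.5 54.0 27 2.5
-4.5 54.0 27 2.6
-5.5 54.0 27 2.2
-6.5 53.0 27 2.6
-7.5 52.0 27 2.0
-7.5 51.0 26 1.6
-7.5 50.0 26 1.6
-7.5 49.0 25 1.1
-7.5 48.0 25 1.1
-6.5 47.0 24 1.4
-5.5 47.0 23 1.7
-4.5 46.0 22 2.3
-4.5 45.0 21 2.7
-3.5 44.0 20 2.7
-3.5 43.0 19 2.8
-3.5 42.0 18 2.5
-3.5 41.0 18 2.5
-3.5 40.0 17 2.6
-2.5 39.0 16 2.6
-2.5 38.0 15 2.4
-2.5 37.0 15 2.2
-2.5 36.0 14 2.5
-2.5 35.0 13 2.2
-2.5 34.0 12 1.9
-2.5 33.0 12 2.1
-2.5 32.0 11 1.7
-2.5 31.0 10 1.6
-2.5 30.0 9 2.5
-2.5 29.0 8 2.3
-2.5 28.0 8 2.1
-2.5 27.0 7 2.4
-3.5 26.0 6 1.4
-4.5 25.0 5 0.5
-4.5 24.0 5 0.2
real	0m26.563s
user	0m27.079s
sys	0m0.036s
```

>>> step_arm --targets '[[[0.011,0.385,0.296,0,0,0.1465,0],[0.011,0.385,0.296,0,0,0.1465,0],[0.011,0.385,0.296,0,0,0.1465,0],[0.011,0.385,0.296,0,0,0.1465,0],[0.011,0.385,0.296,0,0,0.1465,0]]]'

```text
t: 5.15
ee_pos: [548.6, -82.9, 303.8]
orientation: [1.612, 2.696, 0.0]
ft_force: [-0.1, -0.5, -4.7]
width: 35.6
grasp_force: 30.0
```

>>> step_arm --targets '[[[0.011,0.385,0,0.661,0.355,0,0],[0.011,0.385,0,0.661,0.355,0,0],[0.011,0.385,0,0.661,0.355,0,0],[0.011,0.385,0,0.661,0.355,0,0],[0.011,0.385,0,0.661,0.355,0,0]]]'

```text
t: 5.78
ee_pos: [551.4, 13.1, 303.3]
orientation: [-1.493, -2.497, -0.198]
ft_force: [0.3, -1.0, -4.6]
width: 35.7
grasp_force: 30.0
```

>>> step_arm --targets '[[[0.011,0.385,0,0.661,0.355,0,0],[0.011,0.385,0,0.661,0.355,0,0],[0.011,0.385,0,0.661,0.355,0,0],[0.011,0.385,0,0.661,0.355,0,0],[0.011,0.385,0,0.661,0.355,0,0]]]'

```text
t: 6.4
ee_pos: [554.3, 109.1, 303.5]
orientation: [-1.369, -2.29, -0.368]
ft_force: [0.4, -0.2, -4.6]
width: 35.8
grasp_force: 30.0
```

>>> step_arm --targets '[[[0,0,0,0,0,0,0],[0,0,0,0,0,0,0],[0,0,0,0,0,0,0],[0,0,0,0,0,0,0],[0,0,0,0,0,0,0]]]'

```text
t: 7.02
ee_pos: [554.2, 107.7, 302.7]
orientation: [-1.371, -2.289, -0.367]
ft_force: [-0.1, -0.2, -3.8]
width: 35.7
grasp_force: 30.0
```

```bash
cat >> h.py <<'E'
from scipy.spatial.transform import Rotation as Ro
CH=[549.60,191.74,2.06369]; GX,GZ=12.6,208.7
def tcp_of(X,Z,deg,Y=36.,ch=CH):   # nominal TCP for board origin at chassis (X,Y,Z), tilt deg
    t=np.radians(deg); return body(ch,[X+GX*np.cos(t)-GZ*np.sin(t),Y,Z+GX*np.sin(t)+GZ*np.cos(t)])[0]
def board_pts(L,pos,rv):  # board pts from tool pose: tool y || board y, tool z down
    R=Ro.from_rotvec(rv).as_matrix(); ty,tz=R[:,1],R[:,2]
    by=ty*np.sign(ty@[-.88,-.47,0]); bz=-tz; bx=np.cross(by,bz)
    return pos+(np.atleast_2d(L)-[GX,0,GZ])@np.array([bx,by,bz])
LB=np.array([[75,-48,3.2],[75,48,3.2],[-75,-48,3.2],[-75,48,3.2],[60,-33,37],[60,33,37],[-16,-18,61.2],[-16,18,61.2],[40,18,61.2],[40,-18,61.2],[-87,35,18],[-87,-35,18],[-87,35,5],[-87,-35,5]])
LC=np.array([[x,y,84] for x in(-83.5,83.5) for y in(-105,105)]+[[x,y,16] for x in(-67.5,54.5) for y in(-4,76)]+[[-80.5,-1,16.5],[-80.5,-1,38.5],[-80.5,73,16.5],[-80.5,73,38.5],[62,12,84],[62,60,84],[71.8,25,32],[71.8,47,32]],float)
def overlay(f,out,box=None,w=800):
    o=readout.get_obs(); im=load(f)[0]; b=box or(0,0,512,384); k=w/(b[2]-b[0])
    c=cv2.resize(im[b[1]:b[3],b[0]:b[2]],None,fx=k,fy=k,interpolation=cv2.INTER_CUBIC)
    for P,col in((board_pts(LB,o['ee_pos'],o['orientation']),(255,0,255)),(body(CH,LC),(255,255,0))):
        for u,v in proj(f,P): cv2.circle(c,(int((u+.5-b[0])*k),int((v+.5-b[1])*k)),2,col,-1)
    cv2.imwrite(f'pics/{out}.png',c[:,:,::-1])
E
python3 - <<'E'
from h import *
o=readout.get_obs();print(o['ee_pos'],o['qpos'].round(2),o['ft_force'],o['moment'],tcp_of(17.5,116,30))
R=Ro.from_rotvec(o['orientation']).as_matrix();print(-R[:,2],R[:,1], np.degrees(np.arccos(-R[2,2])))
snap('wrist','w2');snap('side','s2');snap('top','t2');overlay('w2','w2o')
a=load('s2')[0]
overlay('s2','s2o',(190,60,320,190),600)
E
```

```text
[554.20379339 107.67273127 302.70721364] [ 0.07  0.53  1.79  0.53  1.12 -0.73] [-0.06690026 -0.1977206  -3.76324254] [-0.51380106 -0.24053559 -0.01938073] [553.81733638 107.80665707 303.03950177]
[ 0.23640409 -0.44058842  0.86602249] [ 8.81572808e-01  4.72047815e-01 -4.94921793e-04] 30.000334128850962
```

View pics/w2o.png

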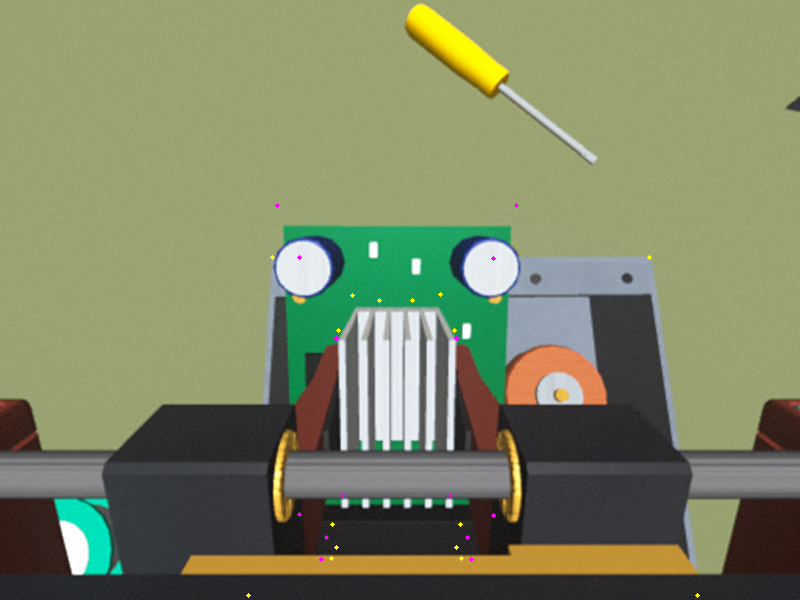

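View pics/s2o.png

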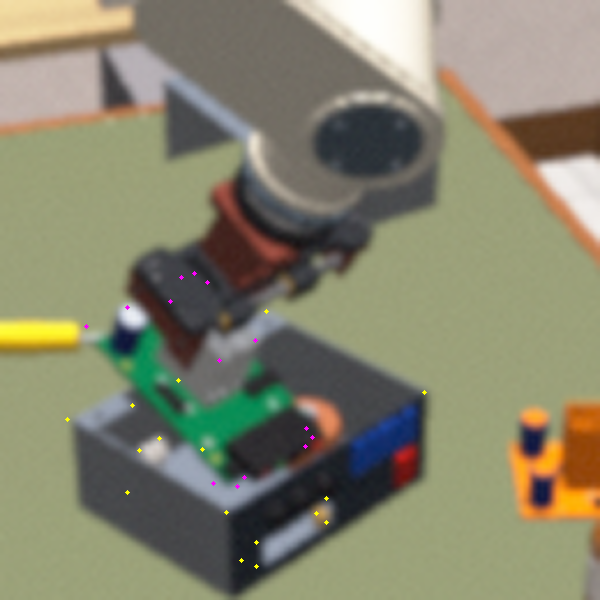

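The wrist view shows the case's rear corners at (272,258) and (652,257), right on prediction. The board's rear corners at (284,227) and (511,227) sit lower than predicted, so the board has pitched in the grip. I'll quantify that.

```bash
cat >> h.py <<'E'
def slip_pts(L,p,pos,rv): # p: pitch slip deg (rear down +), dx, dz (board frame at grasp pt)
    t=np.radians(p[0]); L=np.atleast_2d(L)-[GX,0,GZ-163]; c,s=np.cos(t),np.sin(t)
    M=np.c_[c*L[:,0]+s*L[:,2],L[:,1],-s*L[:,0]+c*L[:,2]]+[p[1],p[3] if len(p)>3 else 0,p[2]]
    return board_pts(M+[GX,0,GZ-163],pos,rv)
def fitslip(f,L,U,o,k=1.5625,ny=4):
    U=(np.array(U,float)+.5)/k-.5
    r=least_squares(lambda p:np.r_[(proj(f,slip_pts(L,p,o['ee_pos'],o['orientation']))-U).ravel(),.1*np.array(p[1:])],[0.]*ny,loss='soft_l1')
    return r.x,r.fun[:2*len(U)].reshape(-1,2)
E
python3 - <<'E'
from h import *
o=readout.get_obs()
L=LB[[0,1,4,5,8,9]]
# order: image right = board y- ; (75,-48)->right
U=[[511,227],[284,227],[491,268],[303,268],[339,340],[455,340]]
p,r=fitslip('w2',L,U,o);print(p);print(r.round(1))
d=snap('wrist','w3'); print(np.abs(d['pixels'].astype(int)-load('w2')[0]).mean())
E
```

```text
[ 7.8256721  -3.26735168  1.37573085 -0.40641371]
[[-0.1 -0.1]
 [-0.4 -0.2]
 [-0.3  0.4]
 [ 0.5  0.3]
 [-0.3 -0.2]
 [ 0.5 -0.2]]
2.3947279188368054
```

```bash
cat >> h.py <<'E'
def pitch(f,o,dx=-3.3,dz=1.4):
    p=load(f)[0].astype(int); g=(p[:,:,1]>p[:,:,0]+50)&(p[:,:,1]>p[:,:,2]+20)
    v=np.median([np.argmax(g[60:,c])+60 for c in range(225,280,5)])-.5
    q=lambda a:proj(f,slip_pts([75,0,3.2],[a,dx,dz],o['ee_pos'],o['orientation']))[0,1]
    from scipy.optimize import brentq
    return v,brentq(lambda a:q(a)-v,-25,40)
E
python3 - <<'E'
from h import *
o=readout.get_obs()
print(pitch('w2',o),pitch('w3',o))
E
```

```text
(np.float64(144.5), 7.432709906660726) (np.float64(144.5), 7.278761141303974)
```

>>> step_arm --targets '[[[0,0,0,0.661,0.355,0,0],[0,0,0,0.661,0.355,0,0],[0,0,0,0,0,0,0],[0,0,0,0,0,0,0],[0,0,0,0,0,0,0]]]'

```text
t: 7.85
ee_pos: [554.1, 108.0, 302.7]
orientation: [-1.32, -2.205, -0.428]
ft_force: [-0.1, 0.2, -2.9]
width: 35.8
grasp_force: 30.0
```

Run:
```python
from h import *
o=readout.get_obs()
snap('wrist','w4');print(pitch('w4',o),o['moment'],o['ee_pos'])
```

```text
(np.float64(144.5), 7.112778277302973) [-0.59508846 -0.21400952  0.02452226] [554.14345897 107.98041699 302.74929394]
```

```bash
cat >> h.py <<'E'
def feats(f):
    p=load(f)[0].astype(int); g=(p[:,:,1]>p[:,:,0]+50)&(p[:,:,1]>p[:,:,2]+20)
    v=np.median([np.argmax(g[60:,c])+60 for c in range(225,280,5)])
    rows=[np.flatnonzero(g[int(v)+k,150:360])+150 for k in(2,3,4)]
    l=np.median([r[0] for r in rows])-.5; r_=np.median([r[-1] for r in rows])+.5
    w=((p.min(2)>185)&(p.max(2)-p.min(2)<45)).astype(np.uint8)
    n,_,st,ce=cv2.connectedComponentsWithStats(w[110:210])
    c=[(ce[i]+[0,110],st[i,2:5]) for i in range(1,n) if st[i,4]>300]
    return l,r_,v-.5,c
def autofit(f,o):
    l,r,v,c=feats(f); c=sorted([tuple(a) for a,s in c if abs(s[0]-s[1])<8],key=lambda a:a[0])
    assert len(c)==2,c
    return fitslip(f,LB[[0,1,4,5]],[[r,v],[l,v],c[1],c[0]],o,k=1)+(c,)
def tcp_slip(X,Z,deg,p,Y=36.,ch=CH):
    a=np.radians(p[0]);d=np.array([p[1],p[2]])
    g=np.array([GX,GZ-163])-np.array([[np.cos(a),-np.sin(a)],[np.sin(a),np.cos(a)]])@d
    t=np.radians(deg);u=np.radians(deg+p[0])
    x=X+g[0]*np.cos(t)-g[1]*np.sin(t)-163*np.sin(u); z=Z+g[0]*np.sin(t)+g[1]*np.cos(t)+163*np.cos(u)
    return body(ch,[x,Y-p[3],z])[0],deg+p[0]
E
python3 - <<'E'
from h import *
o=readout.get_obs()
print(feats('w4'))
p,r,c=autofit('w4',o);print(p,r.round(2),c)
# chassis rear corners check points in w4
print(proj('w4',body(CH,LC[2:4])))
pp=load('w4')[0]
for a in((17.5,90,29),): print(tcp_slip(*a,p))
E
```

```text
(np.float64(180.5), np.float64(326.5), np.float64(144.5), [(array([193.63846154, 171.26373626]), array([ 34,  34, 910], dtype=int32)), (array([313.67288694, 171.41383095]), array([ 34,  34, 911], dtype=int32))])
[ 7.72712356 -2.87383788  1.54756709 -0.19563673] [[ 0.12  0.05]
 [ 0.08 -0.04]
 [-0.12 -0.05]
 [-0.05  0.03]] [(np.float64(193.63846153846154), np.float64(171.26373626373626)), (np.float64(313.6728869374314), np.float64(171.41383095499452))]
[[409.45752604 195.30003493]
 [176.34812918 195.33863013]]
(array([559.29635619,  97.19229258, 267.20022712]), np.float64(36.72712356049967))
```

Run:
```python
from h import *
p=load('w4')[0].astype(int); b=p[:,:,2]-p[:,:,1]  # grey: ~>0, olive: negative
for c in(340,360,380,400): print(c, b[188:202,c])
for r in(200,206,215): print(r,b[r,402:420])
for yy in(0,-40,-80): print(proj('w4',body(CH,[83.5,yy,84])))
for xx in(83.5,70,50): print(proj('w4',body(CH,[xx,-105,84])))
```

```text
340 [-47 -47 -45 -47 -47 -44 -46 -19  14  14  15  14  18  16]
360 [-46 -49 -48 -49 -48 -48 -40 -10  15  17  14  14  14  16]
380 [-50 -45 -47 -46 -49 -48 -41 -12  14  15  14  13  16  14]
400 [-47 -48 -50 -50 -51 -50 -43 -12  15  17  17  16  15  15]
200 [ 14  16  15  16  15  14  14  16  15   7 -31 -50 -45 -45 -49 -47 -47 -46]
206 [ 15  14  16  16  17  14  14  15  15  15  15 -23 -43 -46 -47 -48 -50 -48]
215 [ 16  16  14  14  16  16  17  17  16  16  13  17   6 -28 -47 -49 -48 -49]
[[292.90758356 195.31933174]]
[[337.30868317 195.31198039]]
[[381.70840243 195.30462926]]
[[409.45752604 195.30003493]]
[[412.22968933 209.71600849]]
[[416.52275057 232.04104886]]
```

```bash
cat > rows.py <<'E'
from h import *
def rows(wp,p,cur,tilt,Y=35.5):
    ax=np.array([np.sin(CH[2]),-np.cos(CH[2])])
    for X,Z,t,n in wp:
        T,u=tcp_slip(X,Z,t,p,Y); d=(T-cur)/n/50; w=(u-tilt)/n/4
        print((X,Z,t),n,'x',d.round(3).tolist(),(w*ax).round(3).tolist()); cur,tilt=T,u
    print('end',cur.round(2),tilt)
E
python3 - <<'E'
from rows import *
p=[7.7,-2.9,1.55,-.2]
o=readout.get_obs()
rows([(17.5,90,30,5),(17.5,74,30,2),(11.5,67,31,3),(5.5,61,30,3),(.5,56.5,28,2),(-3.5,54,27,5),(-6.5,53,27,3),(-7.5,50,26,2),(-7.5,48,25,2),(-5.5,47,23,2),(-4.5,45,21,2),(-3.5,42,18,2)],p,o['ee_pos'],36)
E
```

```text
(17.5, 90, 30) 5 x [0.028, -0.053, -0.149] [0.075, 0.04]
(17.5, 74, 30) 2 x [0.0, 0.0, -0.16] [0.0, 0.0]
(11.5, 67, 31) 3 x [0.029, -0.053, -0.059] [0.073, 0.039]
(5.5, 61, 30) 3 x [0.009, -0.017, -0.027] [-0.073, -0.039]
(0.5, 56.5, 28) 2 x [-0.006, 0.01, -0.008] [-0.22, -0.118]
(-3.5, 54, 27) 5 x [0.002, -0.003, -0.003] [-0.044, -0.024]
(-6.5, 53, 27) 3 x [0.009, -0.018, -0.007] [0.0, 0.0]
(-7.5, 50, 26) 2 x [-0.01, 0.019, -0.013] [-0.11, -0.059]
(-7.5, 48, 25) 2 x [-0.015, 0.028, -0.004] [-0.11, -0.059]
(-5.5, 47, 23) 2 x [-0.04, 0.075, 0.021] [-0.22, -0.118]
(-4.5, 45, 21) 2 x [-0.036, 0.067, 0.009] [-0.22, -0.118]
(-3.5, 42, 18) 2 x [-0.052, 0.097, 0.009] [-0.33, -0.177]
end [552.71 110.5  236.09] 25.7
```

>>> step_arm --targets '[[[0.028,-0.053,-0.149,0.075,0.04,0,0],[0.028,-0.053,-0.149,0.075,0.04,0,0],[0.028,-0.053,-0.149,0.075,0.04,0,0],[0.028,-0.053,-0.149,0.075,0.04,0,0],[0.028,-0.053,-0.149,0.075,0.04,0,0]]]'

```text
t: 8.52
ee_pos: [561.3, 94.4, 264.8]
orientation: [-1.305, -2.179, -0.445]
ft_force: [0.2, 0.6, -3.9]
width: 35.7
grasp_force: 30.0
```

>>> step_arm --targets '[[[0,0,-0.16,0,0,0,0],[0,0,-0.16,0,0,0,0],[0.029,-0.053,-0.059,0.073,0.039,0,0],[0.029,-0.053,-0.059,0.073,0.039,0,0],[0.029,-0.053,-0.059,0.073,0.039,0,0]]]'

```text
t: 9.15
ee_pos: [565.7, 86.5, 240.6]
orientation: [-1.296, -2.166, -0.455]
ft_force: [0.5, -0.1, -2.9]
width: 35.9
grasp_force: 30.0
```

Run:
```python
from h import *
o=readout.get_obs()
print(o['ee_pos'],tcp_slip(11.5,67,31,[7.7,-2.9,1.55,-.2],35.5),np.degrees(np.arccos(-Ro.from_rotvec(o['orientation']).as_matrix()[2,2])),o['ft_force'])
snap('wrist','w5');snap('side','s5')
try: print(autofit('w5',o))
except Exception as e: print(e,feats('w5'))
# slip-corrected overlay on side and wrist
a=slip_pts(LB,[7.7,-2.9,1.55,-.2],o['ee_pos'],o['orientation'])
b=(205,105,305,205);k=6
c=cv2.resize(load('s5')[0][b[1]:b[3],b[0]:b[2]],None,fx=k,fy=k,interpolation=cv2.INTER_CUBIC)
for P,col in((a,(255,0,255)),(body(CH,LC),(255,255,0))):
    for u,v in proj('s5',P): cv2.circle(c,(int((u+.5-b[0])*k),int((v+.5-b[1])*k)),2,col,-1)
cv2.imwrite('pics/s5o.png',c[:,:,::-1])
```

```text
[565.74716848  86.53016701 240.59511722] (array([565.42890112,  86.82210555, 240.47571835]), 38.7) 38.71735414143262 [ 0.54185329 -0.0813363  -2.88418607]
(array([ 7.74103896, -2.77117935,  1.55925329, -0.17814391]), array([[ 0.1212108 ,  0.0511163 ],
       [ 0.03172675, -0.04411501],
       [-0.12151047, -0.03622983],
       [-0.00759418,  0.01391038]]), [(np.float64(193.54279523293607), np.float64(171.26652221018418)), (np.float64(313.6644951140065), np.float64(171.39196525515743))])
```

View pics/s5o.png

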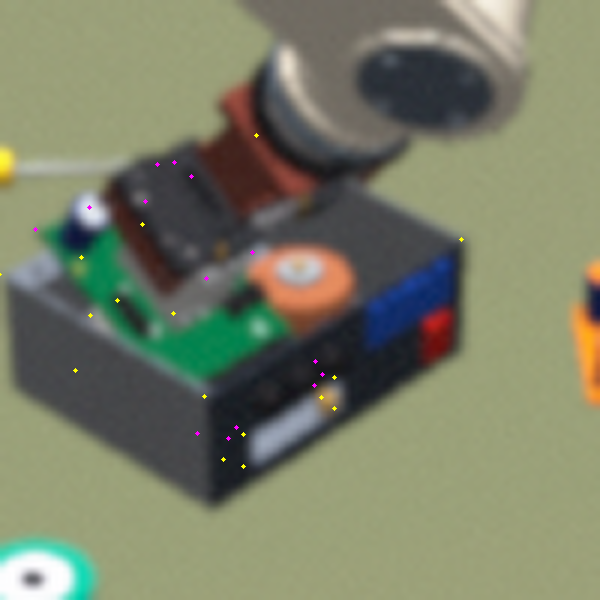

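The side view shows the board nosing down behind the panel. The cut-out's corners are near (250,435) to (342,385), and the predicted terminals line up with it once the known side-camera bias of about 8 px is allowed for. The slip hasn't changed, so I'll continue.

>>> step_arm --targets '[[[0.009,-0.017,-0.027,-0.073,-0.039,0,0],[0.009,-0.017,-0.027,-0.073,-0.039,0,0],[0.009,-0.017,-0.027,-0.073,-0.039,0,0],[-0.006,0.01,-0.008,-0.22,-0.118,0,0],[-0.006,0.01,-0.008,-0.22,-0.118,0,0]]]'

```text
t: 9.88
ee_pos: [566.2, 85.2, 235.7]
orientation: [-1.323, -2.209, -0.425]
ft_force: [0.4, -0.1, -4.2]
width: 36.1
grasp_force: 30.0
```

>>> step_arm --targets '[[[0.002,-0.003,-0.003,-0.044,-0.024,0,0],[0.002,-0.003,-0.003,-0.044,-0.024,0,0],[0.002,-0.003,-0.003,-0.044,-0.024,0,0],[0.002,-0.003,-0.003,-0.044,-0.024,0,0],[0.002,-0.003,-0.003,-0.044,-0.024,0,0]]]'

```text
t: 10.5
ee_pos: [566.8, 84.4, 234.9]
orientation: [-1.331, -2.223, -0.415]
ft_force: [0.2, 0.4, -4.4]
width: 35.8
grasp_force: 30.0
```

```bash
cat > st.py <<'E'
from h import *
import sys
def st(f,wp):
    o=readout.get_obs(); p0=[7.7,-2.9,1.55,-.2]
    d=o['ee_pos']-tcp_slip(*wp,p0,35.5)[0]
    ex=np.array([np.cos(CH[2]),np.sin(CH[2])]);ey=np.array([-ex[1],ex[0]])
    print('err chassis',ex@d[:2],ey@d[:2],d[2],'tilt',np.degrees(np.arccos(-Ro.from_rotvec(o['orientation']).as_matrix()[2,2])),'F ch',ex@o['ft_force'][:2],ey@o['ft_force'][:2],o['ft_force'][2])
    snap('wrist',f)
    try: print('slip',autofit(f,o)[0])
    except Exception as e: print(e,feats(f))
E
python3 -c "
from st import *
st('w6',(-3.5,54,27))"
```

```text
err chassis -0.13626490561063465 -0.03107315151430921 0.1168956807184145 tilt 34.70522907974953 F ch 0.30514064875252933 -0.36037088033651005 -4.364259113655526
slip [ 6.65110863 -3.13598884  0.58400406 -0.17711911]
```

```bash
cat >> st.py <<'E'
def bpose(p,o=None):
    o=o or readout.get_obs(); A=slip_pts([[0,0,0],[75,0,0]],p,o['ee_pos'],o['orientation'])
    ex=np.array([np.cos(CH[2]),np.sin(CH[2])]); q=(A[:,:2]-CH[:2])@ex
    ey=np.array([-ex[1],ex[0]])
    return q[0],A[0,2],np.degrees(np.arcsin((A[1,2]-A[0,2])/75)),(A[:,:2]-CH[:2])@ey
def report(x,z,deg):
    from plan import pairs,smp,sd
    t=np.radians(deg);c,s=np.cos(t),np.sin(t);R=np.array([[c,-s],[s,c]]);n=['wide','term','body'];out=[]
    for i,(A,B) in enumerate(pairs):
        for a in A:
            for b in B:
                m=min(sd(smp(a)@R.T+[x,z],b).min(),sd((smp(b)-[x,z])@R,a).min()); out.append((round(float(m),1),n[i],a[:2],[round(float(v),1) for v in b]))
    print(sorted(out,key=lambda e:e[0])[:5])
E
python3 - <<'E'
from st import *
o=readout.get_obs()
for p in([7.7,-2.9,1.55,-.2],autofit('w6',o)[0]):
    b=bpose(p,o);print(b);report(*b[:3])
print(autofit('w6',o),feats('w6'))
E
```

```text
(np.float64(-3.692164899698707), np.float64(54.12731848690237), np.float64(26.99424061048368), array([35.42711258, 35.35477225]))
[(2.6, 'term', (-87, -64), [-83.5, -80.5, 0.0, 16.5]), (2.9, 'term', (-87, -64), [-83.5, -80.5, 38.5, 84.0]), (3.2, 'wide', (-75, 75), [62.0, 83.5, 81.0, 84.0]), (4.1, 'wide', (-75, 75), [-72.5, -62.5, 6.0, 16.0]), (5.8, 'wide', (-75, -66), [-83.5, -80.5, 0.0, 84.0])]
(np.float64(-2.415902959344393), np.float64(53.38017872173151), np.float64(28.053919861607017), array([35.47596497, 35.40372491]))
[(0.4, 'term', (-87, -64), [-83.5, -80.5, 0.0, 16.5]), (2.1, 'wide', (-75, 75), [-72.5, -62.5, 6.0, 16.0]), (3.3, 'wide', (-75, 75), [62.0, 83.5, 81.0, 84.0]), (4.9, 'wide', (-75, -66), [-72.5, -62.5, 6.0, 16.0]), (5.0, 'term', (-87, -64), [-72.5, -62.5, 6.0, 16.0])]
(array([ 6.64032065, -3.08548108,  0.54597125, -0.15029894]), array([[ 0.19078524,  0.06656782],
       [-0.04156072, -0.02908648],
       [-0.17285314, -0.02760734],
       [ 0.04720696, -0.02015852]]), [(np.float64(193.55783783783784), np.float64(171.28)), (np.float64(313.6403887688985), np.float64(171.36285097192226))]) (np.float64(180.5), np.float64(326.5), np.float64(143.5), [(array([193.55783784, 171.28      ]), array([ 34,  34, 925], dtype=int32)), (array([313.64038877, 171.36285097]), array([ 34,  34, 926], dtype=int32)), (array([254.33024119, 203.2690167 ]), array([ 58,  12, 539], dtype=int32))])
```

```bash
python3 - <<'E'
s=open('h.py').read()
s=s.replace("    rows=[np.flat","    pr=p[:,225:280,0].mean(1); i0=int(v)-3; seg=pr[i0:i0+7]; m=(pr[i0-2]+pr[int(v)+4])/2; j=int(np.argmax(seg<m)); v=i0+j-1+(seg[j-1]-m)/(seg[j-1]-seg[j])+.5\n    rows=[np.flat")
open('h.py','w').write(s)
E
python3 - <<'E'
from st import *
o=readout.get_obs()
for f in('w4','w5','w6'): print(feats(f)[:3])
p=load('w6')[0]; print(p[139:149,250],load('w5')[0][139:149,250])
q=autofit('w6',o)[0];print(q);b=bpose(q,o);print(b);report(*b[:3])
E
```

```text
(np.float64(180.5), np.float64(326.5), np.float64(144.40269855199648))
(np.float64(180.5), np.float64(326.5), np.float64(144.40871021775544))
(np.float64(180.5), np.float64(326.5), np.float64(144.30538694992413))
[[ 63  71  68]
 [ 65  69  71]
 [ 62  69  67]
 [ 65  68  68]
 [ 63  68  66]
 [ 55 114  78]
 [ 25 160  95]
 [ 23 163  97]
 [ 19 159  95]
 [ 30 168 101]] [[160 169 121]
 [156 166 120]
 [155 165 119]
 [157 167 118]
 [158 167 117]
 [131 165 110]
 [ 37 149  88]
 [ 20 149  86]
 [ 25 153  90]
 [ 21 147  85]]
[ 7.51990427 -2.84063348  1.38596286 -0.15040663]
(np.float64(-3.4040136384974145), np.float64(54.056397816472895), np.float64(27.17433632518224), array([35.47647707, 35.40415204]))
[(2.3, 'term', (-87, -64), [-83.5, -80.5, 0.0, 16.5]), (3.2, 'wide', (-75, 75), [62.0, 83.5, 81.0, 84.0]), (3.4, 'term', (-87, -64), [-83.5, -80.5, 38.5, 84.0]), (3.8, 'wide', (-75, 75), [-72.5, -62.5, 6.0, 16.0]), (6.2, 'wide', (-75, -66), [-83.5, -80.5, 0.0, 84.0])]
```

>>> step_arm --targets '[[[0.009,-0.018,-0.007,0,0,0,0],[0.009,-0.018,-0.007,0,0,0,0],[0.009,-0.018,-0.007,0,0,0,0],[0,0,0,0,0,0,0],[0,0,0,0,0,0,0]]]'

```text
t: 11.18
ee_pos: [568.3, 81.5, 233.8]
orientation: [-1.331, -2.223, -0.415]
ft_force: [0.1, -0.1, -3.0]
width: 36.1
grasp_force: 30.0
```

```bash
cat >> st.py <<'E'
def chk(f,wp):
    st(f,wp)
    o=readout.get_obs(); 
    try: q=autofit(f,o)[0]
    except Exception: return
    b=bpose(q,o);print(b);report(*b[:3])
E
python3 - <<'E'
from st import *
chk('w7',(-6.5,53,27))
E
```

```text
err chassis -0.39497582142475246 -0.03638804972794494 0.015048759791511657 tilt 34.67156714143884 F ch -0.17252567460029195 -0.04976484483563987 -3.034484979286992
slip [ 7.49802128 -2.91482907  1.38500185 -0.17068545]
(np.float64(-6.740171496879588), np.float64(52.85639946203858), np.float64(27.17313727499691), array([35.41240041, 35.34396473]))
[(2.3, 'term', (-87, -64), [-83.5, -80.5, 0.0, 16.5]), (2.8, 'wide', (-75, 75), [-72.5, -62.5, 6.0, 16.0]), (2.8, 'wide', (-75, -66), [-83.5, -80.5, 0.0, 84.0]), (2.9, 'term', (-87, -64), [-83.5, -80.5, 38.5, 84.0]), (3.7, 'wide', (-75, 75), [62.0, 83.5, 81.0, 84.0])]
```

Run:
```python
from rows import *
p=[7.5,-2.9,1.4,-.17]
o=readout.get_obs()
rows([(-7.4,50,26,2),(-7.3,48,25,3),(-5.5,46.7,23,2),(-4.5,45,21,3),(-3.5,42,18,5),(-2.6,38,15,5),(-2.6,34,12,5),(-2.6,30,9,5),(-3,27,7,5)],p,o['ee_pos'],34.67)
```

```text
(-7.4, 50, 26) 2 x [-0.014, 0.027, -0.009] [-0.129, -0.069]
(-7.3, 48, 25) 3 x [-0.01, 0.019, -0.002] [-0.073, -0.039]
(-5.5, 46.7, 23) 2 x [-0.039, 0.073, 0.018] [-0.22, -0.118]
(-4.5, 45, 21) 3 x [-0.024, 0.045, 0.008] [-0.147, -0.079]
(-3.5, 42, 18) 5 x [-0.021, 0.039, 0.004] [-0.132, -0.071]
(-2.6, 38, 15) 5 x [-0.021, 0.039, -0.003] [-0.132, -0.071]
(-2.6, 34, 12) 5 x [-0.02, 0.037, -0.005] [-0.132, -0.071]
(-2.6, 30, 9) 5 x [-0.02, 0.037, -0.007] [-0.132, -0.071]
(-3, 27, 7) 5 x [-0.013, 0.024, -0.007] [-0.088, -0.047]
end [534.13 145.16 231.07] 14.5
```

>>> step_arm --targets '[[[-0.014,0.027,-0.009,-0.129,-0.069,0,0],[-0.014,0.027,-0.009,-0.129,-0.069,0,0],[-0.01,0.019,-0.002,-0.073,-0.039,0,0],[-0.01,0.019,-0.002,-0.073,-0.039,0,0],[-0.01,0.019,-0.002,-0.073,-0.039,0,0]]]'

```text
t: 11.85
ee_pos: [565.3, 87.4, 232.9]
orientation: [-1.349, -2.254, -0.393]
ft_force: [-0.3, 0.6, 3.9]
width: 36.1
grasp_force: 30.0
```

Run:
```python
from st import *
chk('w8',(-7.3,48,25))
```

```text
err chassis 0.6663101419332969 -0.13764641992751311 0.6903485828272267 tilt 32.52936120276686 F ch 0.7079520956176041 0.011890576744694062 3.887405795344788
slip [ 7.90777512 -2.90049923  1.71827376 -0.15689193]
(np.float64(-7.441796635649005), np.float64(48.52652004855793), np.float64(24.622598758129328), array([35.35175968, 35.29777331]))
[(1.0, 'wide', (-75, -66), [-83.5, -80.5, 0.0, 84.0]), (1.7, 'wide', (-75, 75), [62.0, 83.5, 81.0, 84.0]), (2.4, 'term', (-87, -64), [-83.5, -80.5, 0.0, 16.5]), (2.5, 'wide', (-75, 75), [-72.5, -62.5, 6.0, 16.0]), (3.3, 'term', (-87, -64), [-83.5, -80.5, 38.5, 84.0])]
```

Run:
```python
from st import *
ex=np.array([np.cos(CH[2]),np.sin(CH[2]),0]);ey=np.array([-ex[1],ex[0],0])
for i in range(4):
    o=readout.get_obs(); print(o['t'],'M.ey',o['moment']@ey,'M.ex',o['moment']@ex,'F',ex@o['ft_force'],o['ft_force'][2],'tcp x',ex[:2]@(o['ee_pos'][:2]-CH[:2]))
    snap('top','t8')
```

```text
11.9 M.ey 0.3964736307882538 M.ex 0.07599912384933624 F -0.013119216159737478 3.0519831660572065 tcp x -99.22116760860355
11.95 M.ey 0.4061779248960561 M.ex 0.06062182353840063 F 0.39102296864219255 2.8367035923974817 tcp x -99.3142338127006
12.0 M.ey 0.38785274541552106 M.ex 0.03314546968159441 F 0.30410210913449054 3.858808669226703 tcp x -99.36228924285896
12.05 M.ey 0.3973298515404244 M.ex -0.02451289715466488 F -0.13334597533464024 3.324563043260644 tcp x -99.40684680163184
```

The contact moment puts the upward push near chassis x of about -72, at the front standoffs. So the board is about 2 mm lower than estimated. I'll raise it and follow the same path with that offset.

>>> step_arm --targets '[[[0,0,0.024,0,0,0,0],[0,0,0.024,0,0,0,0],[0,0,0,0,0,0,0],[0,0,0,0,0,0,0],[0,0,0,0,0,0,0]]]'

```text
t: 12.72
ee_pos: [565.2, 87.3, 235.0]
orientation: [-1.349, -2.253, -0.393]
ft_force: [0.8, -0.9, -3.9]
width: 35.8
grasp_force: 30.0
```

Run:
```python
from st import *
chk('w9',(-7.3,48,25))
ex=np.array([np.cos(CH[2]),np.sin(CH[2]),0]);ey=np.array([-ex[1],ex[0],0])
o=readout.get_obs(); print('M.ey',o['moment']@ey,'M.ex',o['moment']@ex)
```

```text
err chassis 0.5797344937395179 0.025040048957483622 2.810521922643346 tilt 32.55345053107454 F ch -1.1808148044858513 -0.32691336574080093 -3.9307987899531276
slip [ 7.7318194  -2.96155682  1.55464596 -0.14712615]
(np.float64(-7.272850171435018), np.float64(50.54165185511786), np.float64(24.82110705141444), array([35.62267083, 35.54500299]))
[(1.2, 'wide', (-75, 75), [62.0, 83.5, 81.0, 84.0]), (1.3, 'wide', (-75, -66), [-83.5, -80.5, 0.0, 84.0]), (1.8, 'term', (-87, -64), [-83.5, -80.5, 38.5, 84.0]), (3.8, 'wide', (-75, 75), [-83.5, -80.5, 0.0, 84.0]), (3.9, 'term', (-87, -64), [-83.5, -80.5, 0.0, 16.5])]
M.ey 0.6083988552232624 M.ex 0.03590560366677557
```

Run:
```python
from rows import *
p=[7.7,-2.95,1.5,-.15]
o=readout.get_obs()
rows([(-5.8,47+2.2,23,3),(-4.5,45+2,21,2),(-3.5,42+2,18,5),(-2.8,38+2,15,5),(-2.8,34+2,12,5),(-2.8,30+2,9,5),(-3,27+2,7,5)],p,o['ee_pos'],32.55)
```

```text
(-5.8, 49.2, 23) 3 x [-0.023, 0.044, 0.01] [-0.136, -0.073]
(-4.5, 47, 21) 2 x [-0.037, 0.07, 0.007] [-0.22, -0.118]
(-3.5, 44, 18) 5 x [-0.021, 0.039, 0.004] [-0.132, -0.071]
(-2.8, 40, 15) 5 x [-0.021, 0.039, -0.003] [-0.132, -0.071]
(-2.8, 36, 12) 5 x [-0.02, 0.037, -0.005] [-0.132, -0.071]
(-2.8, 32, 9) 5 x [-0.02, 0.037, -0.007] [-0.132, -0.071]
(-3, 29, 7) 5 x [-0.013, 0.024, -0.007] [-0.088, -0.047]
end [534.37 144.75 232.86] 14.7
```

>>> step_arm --targets '[[[-0.023,0.044,0.01,-0.136,-0.073,0,0],[-0.023,0.044,0.01,-0.136,-0.073,0,0],[-0.023,0.044,0.01,-0.136,-0.073,0,0],[-0.037,0.07,0.007,-0.22,-0.118,0,0],[-0.037,0.07,0.007,-0.22,-0.118,0,0]]]'

```text
t: 13.4
ee_pos: [557.9, 101.2, 237.4]
orientation: [-1.382, -2.309, -0.352]
ft_force: [0.6, -1.1, -4.3]
width: 35.9
grasp_force: 30.0
```

```bash
cat >> st.py <<'E'
def mom():
    ex=np.array([np.cos(CH[2]),np.sin(CH[2]),0]);ey=np.array([-ex[1],ex[0],0])
    o=readout.get_obs(); print('M.ey',o['moment']@ey,'M.ex',o['moment']@ex)
E
python3 - <<'E'
from st import *
chk('w10',(-4.5,47,21)); mom()
E
```

```text
err chassis 0.4147290080029668 -0.1554609017912263 0.18346210682770447 tilt 28.63907693661269 F ch -1.2700608500433246 0.009058099882393535 -4.277993575528654
slip [ 7.6523238  -3.0323306   1.55508044 -0.15522981]
(np.float64(-4.366515386949637), np.float64(47.04286802195347), np.float64(20.98651833486617), array([35.39098278, 35.34650474]))
[(1.3, 'term', (-87, -64), [-83.5, -80.5, 38.5, 84.0]), (2.8, 'wide', (-75, -66), [-83.5, -80.5, 0.0, 84.0]), (3.1, 'wide', (49, 71), [62.0, 83.5, 81.0, 84.0]), (4.1, 'wide', (-75, 75), [62.0, 83.5, 81.0, 84.0]), (4.6, 'wide', (-75, 75), [-72.5, -62.5, 6.0, 16.0])]
M.ey 0.45917617722323545 M.ex 0.09277861850006498
```

The rear edge is past the flange with no contact. Continuing to lower.

>>> step_arm --targets '[[[-0.021,0.039,0.004,-0.132,-0.071,0,0],[-0.021,0.039,0.004,-0.132,-0.071,0,0],[-0.021,0.039,0.004,-0.132,-0.071,0,0],[-0.021,0.039,0.004,-0.132,-0.071,0,0],[-0.021,0.039,0.004,-0.132,-0.071,0,0]]]'

```text
t: 14.08
ee_pos: [552.7, 110.7, 238.3]
orientation: [-1.407, -2.35, -0.32]
ft_force: [0.1, 0.7, -3.6]
width: 36.1
grasp_force: 30.0
```

Run:
```python
from st import *
chk('w11',(-3.5,44,18)); mom()
```

```text
err chassis 0.18841454603695953 -0.1451506922749811 0.2347151122225739 tilt 25.667400764355 F ch 0.5266792090768777 -0.4085367626067947 -3.5877874648624104
slip [ 7.62428758 -3.069349    1.57923232 -0.16029079]
(np.float64(-3.5248535695714582), np.float64(44.1508754516216), np.float64(18.0428322730943), array([35.38611812, 35.3219967 ]))
[(0.5, 'term', (-87, -64), [-83.5, -80.5, 38.5, 84.0]), (2.7, 'wide', (49, 71), [62.0, 83.5, 81.0, 84.0]), (2.8, 'wide', (-75, -66), [-83.5, -80.5, 0.0, 84.0]), (4.7, 'wide', (-75, 75), [-83.5, -80.5, 0.0, 84.0]), (5.4, 'wide', (-75, 75), [-72.5, -62.5, 6.0, 16.0])]
M.ey 0.47012003652474754 M.ex 0.06552934268670448
```

>>> step_arm --targets '[[[-0.021,0.039,-0.003,-0.132,-0.071,0,0],[-0.021,0.039,-0.003,-0.132,-0.071,0,0],[-0.021,0.039,-0.003,-0.132,-0.071,0,0],[-0.021,0.039,-0.003,-0.132,-0.071,0,0],[-0.021,0.039,-0.003,-0.132,-0.071,0,0]]]'

```text
t: 14.75
ee_pos: [547.5, 120.5, 237.5]
orientation: [-1.432, -2.392, -0.287]
ft_force: [0.1, 0.1, -4.2]
width: 35.6
grasp_force: 30.0
```

Run:
```python
from st import *
chk('w12',(-2.8,40,15)); mom()
```

```text
err chassis 0.3620899721731496 -0.1291618628503407 0.08068472268860205 tilt 22.67032048097392 F ch -0.0024519379869531012 -0.15456684743571003 -4.215275998630982
slip [ 7.72234438 -3.21744181  1.08774845 -0.33568705]
(np.float64(-2.673389346364138), np.float64(39.500489215946516), np.float64(14.948030339789268), array([35.24226562, 35.18393718]))
[(1.1, 'term', (-87, -64), [-83.5, -80.5, 38.5, 84.0]), (2.2, 'wide', (49, 71), [62.0, 83.5, 81.0, 84.0]), (3.0, 'wide', (-75, -66), [-83.5, -80.5, 0.0, 84.0]), (4.5, 'wide', (-75, 75), [-83.5, -80.5, 0.0, 84.0]), (4.7, 'wide', (-75, 75), [-72.5, -62.5, 6.0, 16.0])]
M.ey 0.40331654315390536 M.ex 0.07528874648654714
```

>>> step_arm --targets '[[[-0.02,0.037,-0.005,-0.132,-0.071,0,0],[-0.02,0.037,-0.005,-0.132,-0.071,0,0],[-0.02,0.037,-0.005,-0.132,-0.071,0,0],[-0.02,0.037,-0.005,-0.132,-0.071,0,0],[-0.02,0.037,-0.005,-0.132,-0.071,0,0]]]'

```text
t: 15.42
ee_pos: [542.5, 129.8, 236.3]
orientation: [-1.457, -2.433, -0.252]
ft_force: [-0.2, -0.1, -3.5]
width: 36.3
grasp_force: 30.0
```

>>> step_arm --targets '[[[-0.02,0.037,-0.007,-0.132,-0.071,0,0],[-0.02,0.037,-0.007,-0.132,-0.071,0,0],[-0.02,0.037,-0.007,-0.132,-0.071,0,0],[-0.02,0.037,-0.007,-0.132,-0.071,0,0],[-0.02,0.037,-0.007,-0.132,-0.071,0,0]]]'

```text
t: 16.05
ee_pos: [537.5, 139.0, 234.6]
orientation: [-1.481, -2.474, -0.217]
ft_force: [-0.1, 0.5, -3.4]
width: 36.2
grasp_force: 30.0
```

Run:
```python
from st import *
chk('w13',(-2.8,32,9)); mom()
from rows import *
o=readout.get_obs()
rows([(-4,28.5,7,5),(-4.8,25.5,6,5),(-5.2,22.5,5,5)],[7.7,-3,1.5,-.15],o['ee_pos'],16.7)
```

```text
err chassis 0.380639080255977 -0.09745334262847322 -0.016904083837630424 tilt 16.672138226048297 F ch 0.48624625357314266 -0.18538919858296676 -3.3671625450424383Traceback (most recent call last):
  File "st.py", line 9, in st
    try: print('slip',autofit(f,o)[0])
                      ~~~~~~~^^^^^
  File "h.py", line 60, in autofit
    l,r,v,c=feats(f); c=sorted([tuple(a) for a,s in c if abs(s[0]-s[1])<8],key=lambda a:a[0])
            ~~~~~^^^
  File "h.py", line 54, in feats
    l=np.median([r[0] for r in rows])-.5; r_=np.median([r[-1] for r in rows])+.5
                 ~^^^
IndexError: index 0 is out of bounds for axis 0 with size 0

During handling of the above exception, another exception occurred:

Traceback (most recent call last):
  File "st.py", line 25, in chk
    st(f,wp)
    ~~^^^^^^
  File "st.py", line 10, in st
    except Exception as e: print(e,feats(f))
                                   ~~~~~^^^
  File "h.py", line 54, in feats
    l=np.median([r[0] for r in rows])-.5; r_=np.median([r[-1] for r in rows])+.5
                 ~^^^
IndexError: index 0 is out of bounds for axis 0 with size 0
```

Run:
```python
from rows import *
from st import *
mom()
o=readout.get_obs()
rows([(-3.6,28.5,7,5),(-4.5,25.5,6,5),(-5.2,22.5,5,5),(-5.4,20,4.5,5)],[7.7,-3,1.5,-.15],o['ee_pos'],16.7)
for a in((-3.6,26.3,7),(-4.5,23.5,6),(-5.2,20.5,5),(-5.4,18,4.5)): report(*a)
```

```text
M.ey 0.3062791886605896 M.ex 0.025439600403913375
(-3.6, 28.5, 7) 5 x [-0.011, 0.02, -0.008] [-0.088, -0.047]
(-4.5, 25.5, 6) 5 x [-0.005, 0.009, -0.01] [-0.044, -0.024]
(-5.2, 22.5, 5) 5 x [-0.005, 0.01, -0.01] [-0.044, -0.024]
(-5.4, 20, 4.5) 5 x [-0.003, 0.006, -0.009] [-0.022, -0.012]
end [531.26 150.54 225.03] 12.2
[(1.3, 'wide', (-75, -66), [-83.5, -80.5, 0.0, 84.0]), (1.8, 'wide', (-75, 75), [-72.5, -62.5, 6.0, 16.0]), (2.1, 'wide', (-75, 75), [-83.5, -80.5, 0.0, 84.0]), (3.1, 'wide', (-75, 75), [71.1, 80.0, 30.3, 32.3]), (3.5, 'term', (-87, -64), [-83.5, -80.5, 38.5, 84.0])]
[(0.4, 'wide', (-75, 75), [-72.5, -62.5, 6.0, 16.0]), (0.4, 'wide', (-75, -66), [-83.5, -80.5, 0.0, 84.0]), (1.0, 'wide', (-75, 75), [70.2, 80.0, 28.3, 30.3]), (1.0, 'wide', (-75, 75), [71.1, 80.0, 30.3, 32.3]), (1.1, 'wide', (-75, 75), [-83.5, -80.5, 0.0, 84.0])]
[(-1.4, 'wide', (-75, 75), [-72.5, -62.5, 6.0, 16.0]), (-0.2, 'wide', (-75, 75), [69.4, 80.0, 26.3, 28.3]), (-0.2, 'wide', (-75, -66), [-83.5, -80.5, 0.0, 84.0]), (0.3, 'wide', (-75, 75), [-83.5, -80.5, 0.0, 84.0]), (0.6, 'wide', (-75, 75), [68.5, 80.0, 24.3, 26.3])]
[(-2.9, 'wide', (-75, 75), [-72.5, -62.5, 6.0, 16.0]), (-0.7, 'wide', (-75, 75), [68.5, 80.0, 24.3, 26.3]), (-0.5, 'wide', (-75, 75), [67.7, 80.0, 22.3, 24.3]), (-0.4, 'wide', (-75, -66), [-83.5, -80.5, 0.0, 84.0]), (-0.1, 'wide', (-75, -66), [-72.5, -62.5, 6.0, 16.0])]
```

>>> step_arm --targets '[[[-0.011,0.02,-0.008,-0.088,-0.047,0,0],[-0.011,0.02,-0.008,-0.088,-0.047,0,0],[-0.011,0.02,-0.008,-0.088,-0.047,0,0],[-0.011,0.02,-0.008,-0.088,-0.047,0,0],[-0.011,0.02,-0.008,-0.088,-0.047,0,0]]]'

```text
t: 16.73
ee_pos: [534.8, 143.9, 232.6]
orientation: [-1.497, -2.501, -0.193]
ft_force: [0.8, -0.7, -3.6]
width: 36.0
grasp_force: 30.0
```

>>> step_arm --targets '[[[-0.005,0.009,-0.01,-0.044,-0.024,0,0],[-0.005,0.009,-0.01,-0.044,-0.024,0,0],[-0.005,0.009,-0.01,-0.044,-0.024,0,0],[-0.005,0.009,-0.01,-0.044,-0.024,0,0],[-0.005,0.009,-0.01,-0.044,-0.024,0,0]]]'

```text
t: 17.35
ee_pos: [533.6, 146.1, 230.0]
orientation: [-1.506, -2.515, -0.181]
ft_force: [-1.1, 0.5, -5.5]
width: 35.9
grasp_force: 30.0
```

Run:
```python
from rows import *
from st import *
mom()
o=readout.get_obs();ex=np.array([np.cos(CH[2]),np.sin(CH[2])]);print(o['ft_force'],ex@o['ft_force'][:2])
rows([(-5,24.2,5.3,5),(-5.2,23,4.2,5)],[7.7,-3,1.5,-.15],o['ee_pos'],13.7)
```

```text
M.ey 0.28571508451404737 M.ex 0.06368063446148259
[-1.09779587  0.45150786 -5.48410363] 0.9172155424723404
(-5, 24.2, 5.3) 5 x [-0.005, 0.009, -0.005] [-0.031, -0.017]
(-5.2, 23, 4.2) 5 x [-0.007, 0.013, -0.003] [-0.048, -0.026]
end [530.66 151.66 228.15] 11.9
```

>>> step_arm --targets '[[[-0.005,0.009,-0.005,-0.031,-0.017,0,0],[-0.005,0.009,-0.005,-0.031,-0.017,0,0],[-0.005,0.009,-0.005,-0.031,-0.017,0,0],[-0.005,0.009,-0.005,-0.031,-0.017,0,0],[-0.005,0.009,-0.005,-0.031,-0.017,0,0]]]'

```text
t: 17.98
ee_pos: [532.3, 148.4, 228.8]
orientation: [-1.511, -2.524, -0.172]
ft_force: [0.6, 0.4, -3.8]
width: 35.9
grasp_force: 30.0
```

>>> step_arm --targets '[[[-0.007,0.013,-0.003,-0.048,-0.026,0,0],[-0.007,0.013,-0.003,-0.048,-0.026,0,0],[-0.007,0.013,-0.003,-0.048,-0.026,0,0],[-0.007,0.013,-0.003,-0.048,-0.026,0,0],[-0.007,0.013,-0.003,-0.048,-0.026,0,0]]]'

```text
t: 18.6
ee_pos: [530.6, 151.7, 228.1]
orientation: [-1.52, -2.539, -0.159]
ft_force: [0.8, -0.2, -3.0]
width: 35.9
grasp_force: 30.0
```

Run:
```python
from st import *
mom()
o=readout.get_obs();ex=np.array([np.cos(CH[2]),np.sin(CH[2])]);print(o['ft_force'],ex@o['ft_force'][:2],o['ee_pos'])
snap('wrist','w14');snap('side','s14');snap('top','t14')
p=[7.7,-3,1.5,-.15]
print(proj('w14',slip_pts(LB[[4,5]],p,o['ee_pos'],o['orientation'])))
im=load('w14')[0].astype(int); w=((im.min(2)>185)&(im.max(2)-im.min(2)<45)).astype(np.uint8)
n,_,s,c=cv2.connectedComponentsWithStats(w[90:230]); print([(c[i]+[0,90],s[i]) for i in range(1,n) if s[i,4]>150])
```

```text
M.ey 0.2936755939183737 M.ex 0.062264908388679735
[ 0.75986729 -0.24524364 -2.98547686] -0.5756034292433312 [530.59158769 151.6500998  228.12446017]
[[313.23843689 170.75360229]
 [193.53056796 170.6957106 ]]
[(array([252.88834951, 139.50485437]), array([236,  47,  35,   7, 206], dtype=int32)), (array([193.58234661, 171.34337998]), array([177,  65,  34,  34, 929], dtype=int32)), (array([313.5237581 , 171.41360691]), array([297,  65,  34,  34, 926], dtype=int32)), (array([231.31788079, 214.2781457 ]), array([229, 110,   7,  30, 151], dtype=int32)), (array([243.31363636, 215.6       ]), array([240, 110,   9,  30, 220], dtype=int32)), (array([253.51464435, 214.56066946]), array([250, 110,   8,  30, 239], dtype=int32)), (array([263.72222222, 215.72222222]), array([259, 110,   9,  30, 216], dtype=int32)), (array([275.71612903, 214.56129032]), array([272, 110,   7,  30, 155], dtype=int32)), (array([408.92074592, 223.55011655]), array([389, 125,  40,  15, 429], dtype=int32))]
```

No contact or slip yet. The caps haven't moved in the wrist view. Lowering gently to contact.

>>> step_arm --targets '[[[0,0,-0.006,0,0,0,0],[0,0,-0.006,0,0,0,0],[0,0,-0.006,0,0,0,0],[0,0,-0.006,0,0,0,0],[0,0,-0.006,0,0,0,0]]]'

```text
t: 19.38
ee_pos: [530.7, 151.7, 227.5]
orientation: [-1.52, -2.539, -0.16]
ft_force: [-3.4, -1.6, 11.9]
width: 35.8
grasp_force: 30.0
```

Run:
```python
from st import *
mom()
o=readout.get_obs();ex=np.array([np.cos(CH[2]),np.sin(CH[2])]);print(o['ft_force'],ex@o['ft_force'][:2],o['ee_pos'])
```

```text
M.ey 0.2577053028710603 M.ex 0.8224141195013918
[-3.39912673 -1.56347833 11.85950377] 0.23101559262076055 [530.70402537 151.66351726 227.49068884]
```

>>> step_arm --targets '[[[0,0,0.01,0,0,0,0],[-0.007,-0.004,0,0,0,0,0],[-0.007,-0.004,0,0,0,0,0],[0,0,0,0,0,0,0],[0,0,0,0,0,0,0]]]'

```text
t: 20.0
ee_pos: [530.4, 151.5, 227.6]
orientation: [-1.521, -2.54, -0.161]
ft_force: [-0.4, 1.2, 6.3]
width: 35.9
grasp_force: 30.0
```

```bash
cat >> st.py <<'E'
def ff():
    mom(); o=readout.get_obs();ex=np.array([np.cos(CH[2]),np.sin(CH[2])]);ey=np.array([-ex[1],ex[0]]);F=o['ft_force'];print('F',ex@F[:2],ey@F[:2],F[2],o['ee_pos'],o['width'])
E
python3 -c "
from st import *
ff()"
```

```text
M.ey 0.15236338492300477 M.ex 0.07556984556182786
F 1.2485629463387726 -0.2668951761487459 6.280367384902259 [530.42927661 151.49252975 227.58568344] 35.89722117143647
```

>>> step_arm --targets '[[[-0.009,0.016,-0.004,-0.055,-0.03,0,0],[-0.009,0.016,-0.004,-0.055,-0.03,0,0],[-0.009,0.016,-0.004,-0.055,-0.03,0,0],[-0.009,0.016,-0.004,-0.055,-0.03,0,0],[0,0,0,0,0,0,0]]]'

```text
t: 20.62
ee_pos: [528.7, 154.6, 226.9]
orientation: [-1.529, -2.554, -0.149]
ft_force: [1.1, -1.4, 6.6]
width: 35.5
grasp_force: 30.0
```

```bash
python3 -c "
from st import *
ff()"
```

```text
M.ey 0.13750988020743157 M.ex 0.1450461951756155
F -1.7289200476023812 -0.3407383750766813 6.598797126943406 [528.71344132 154.58236649 226.87484191] 35.479566455870014
```

Contact is now on the front standoffs and the catch slope. Opening the gripper.

>>> step_arm --targets '[[[0,0,0,0,0,0,0.7],[0,0,0,0,0,0,0.7],[0,0,0,0,0,0,0.7],[0,0,0,0,0,0,0.7],[0,0,0,0,0,0,0.7]]]'

```text
t: 21.25
ee_pos: [528.0, 154.4, 226.2]
orientation: [-1.528, -2.552, -0.146]
ft_force: [-0.4, 0.3, -0.4]
width: 61.6
grasp_force: 0.0
```

Run:
```python
from st import *
ff()
o=readout.get_obs()
R=Ro.from_rotvec(o['orientation']).as_matrix(); print('tool back',-R[:,2],'tilt',np.degrees(np.arccos(-R[2,2])))
snap('wrist','w15')
im=load('w15')[0].astype(int); w=((im.min(2)>185)&(im.max(2)-im.min(2)<45)).astype(np.uint8)
n,_,s,c=cv2.connectedComponentsWithStats(w[90:230]); C=[(c[i]+[0,90]) for i in range(1,n) if s[i,4]>700]; C=sorted(map(tuple,C)); print(C)
# fit flat-ish board pose (X,Z,theta) in chassis from caps 
def bp(L,X,Y,Z,t):
    t=np.radians(t);L=np.atleast_2d(L);return body(CH,np.c_[X+L[:,0]*np.cos(t)-L[:,2]*np.sin(t),Y+L[:,1],Z+L[:,0]*np.sin(t)+L[:,2]*np.cos(t)])
for t in(0,2,4,6): print(t,proj('w15',bp(LB[[5,4]],-5.5,35.5,16+67*np.tan(np.radians(t)),t)).round(1).tolist())
```

```text
M.ey 0.12113561454811969 M.ex 0.04950229146006278
F 0.3976266605919841 0.19928787543648083 -0.44420064019334565 [528.04921011 154.43909475 226.20523192] 61.61443110521182
tool back [ 0.08924511 -0.16699327  0.98191067] tilt 10.91454787471088
[(np.float64(195.28893662728248), np.float64(172.23845327604727)), (np.float64(315.65984930032295), np.float64(172.22820236813777))]
0 [[197.9, 167.5], [312.1, 167.4]]
2 [[196.5, 169.9], [313.6, 169.9]]
4 [[195.0, 172.6], [315.2, 172.6]]
6 [[193.4, 175.6], [316.8, 175.5]]
```

The caps' positions in the wrist view match a tilt of about 4°, resting on the catch as expected. Retreating, closing the fingers, and moving over the rear strip.

>>> step_arm --targets '[[[0.025,-0.047,0.275,0,0,0,0.7],[0.025,-0.047,0.275,0,0,0,0.7],[0.025,-0.047,0.275,0,0,0,0.7],[0.025,-0.047,0.275,0,0,0,0.7],[0.025,-0.047,0.275,0,0,0,0.7]]]'

```text
t: 21.92
ee_pos: [534.4, 142.5, 296.2]
orientation: [-1.528, -2.553, -0.147]
ft_force: [0.2, 0.7, -0.2]
width: 61.9
grasp_force: 0.0
```

>>> step_arm --targets '[[[-0.168,0.322,0,-0.48,-0.258,0,0],[-0.168,0.322,0,-0.48,-0.258,0,0],[-0.168,0.322,0,-0.48,-0.258,0,0],[-0.168,0.322,0,-0.48,-0.258,0,0],[-0.168,0.322,0,-0.48,-0.258,0,0]]]'

```text
t: 22.55
ee_pos: [492.1, 223.6, 295.6]
orientation: [1.613, 2.694, 0.0]
ft_force: [0.3, -0.6, 0.6]
width: 15.2
grasp_force: 0.0
```

>>> step_arm --targets '[[[0,0,0,0,0,0,0],[0,0,0,0,0,0,0],[0,0,0,0,0,0,0],[0,0,0,0,0,0,0],[0,0,0,0,0,0,0]]]'

```text
t: 23.18
ee_pos: [492.5, 222.9, 295.0]
orientation: [-1.614, -2.695, -0.001]
ft_force: [-0.1, -0.2, 0.2]
width: 0.6
grasp_force: 0.0
```

Run:
```python
from st import *
ff();o=readout.get_obs();d=o['ee_pos'][:2]-CH[:2];ex=np.array([np.cos(CH[2]),np.sin(CH[2])]);print('chassis xy',ex@d,d@[-ex[1],ex[0]],o['orientation'])
snap('wrist','w16')
cv2.imwrite('pics/w16s.png',load('w16')[0][:,:,::-1])
```

```text
M.ey 0.06416533599918332 M.ex 0.08234516223187695
F -0.11462629202089536 0.15045260300445057 0.22434418196861122 [492.47928747 222.85717968 295.00355507] 0.624520977822358
chassis xy 54.44143161538156 35.59754479342542 [-1.61428661e+00 -2.69507755e+00 -9.05863291e-04]
```

View pics/w16s.png

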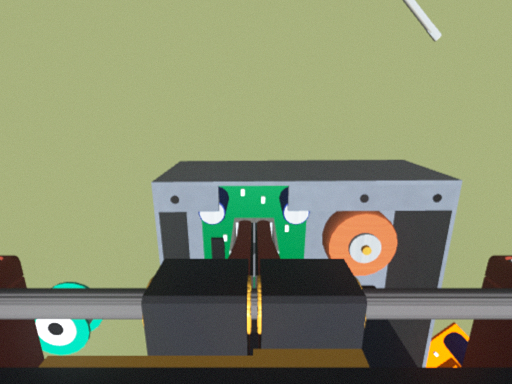

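The wrist view shows the closed fingers at (255,225), centred between the caps at (212,213) and (295,213) over the notch. I'll descend, then press slowly.

>>> step_arm --targets '[[[0,0,-0.36,0,0,0,0],[0,0,-0.36,0,0,0,0],[0,0,-0.36,0,0,0,0],[0,0,-0.3,0,0,0,0],[0,0,-0.18,0,0,0,0]]]'

```text
t: 23.85
ee_pos: [492.0, 223.1, 215.5]
orientation: [-1.613, -2.695, 0.001]
ft_force: [0.3, 1.0, 0.2]
width: 0.4
grasp_force: 0.0
```

>>> step_arm --targets '[[[0,0,-0.03,0,0,0,0],[0,0,-0.03,0,0,0,0],[0,0,-0.03,0,0,0,0],[0,0,-0.03,0,0,0,0],[0,0,-0.03,0,0,0,0]]]'

```text
t: 24.48
ee_pos: [492.4, 223.2, 209.7]
orientation: [1.613, 2.695, 0.002]
ft_force: [-0.2, -0.5, 0.0]
width: 0.4
grasp_force: 0.1
```

>>> step_arm --targets '[[[0,0,-0.016,0,0,0,0],[0,0,-0.016,0,0,0,0],[0,0,-0.016,0,0,0,0],[0,0,-0.016,0,0,0,0],[0,0,-0.016,0,0,0,0]]]'

```text
t: 25.1
ee_pos: [492.4, 223.2, 206.0]
orientation: [1.613, 2.695, 0.001]
ft_force: [-2.3, -1.5, 6.5]
width: 0.1
grasp_force: 3.4
```

>>> step_arm --targets '[[[0,0,-0.014,0,0,0,0],[0,0,-0.014,0,0,0,0],[0,0,-0.014,0,0,0,0],[0,0,-0.014,0,0,0,0],[0,0,-0.014,0,0,0,0]]]'

```text
t: 25.72
ee_pos: [492.4, 223.1, 201.9]
orientation: [1.613, 2.695, 0.001]
ft_force: [0.5, -1.6, 1.3]
width: 0.5
grasp_force: 0.8
```

>>> step_arm --targets '[[[0,0,-0.008,0,0,0,0],[0,0,-0.008,0,0,0,0],[0,0,-0.008,0,0,0,0],[0,0,-0.008,0,0,0,0],[0,0,0,0,0,0,0]]]'

```text
t: 26.35
ee_pos: [492.4, 223.1, 201.5]
orientation: [1.613, 2.695, 0.001]
ft_force: [-2.4, -2.9, 14.4]
width: 0.3
grasp_force: 7.2
```

```bash
python3 -c "
from st import *
ff()"
```

```text
M.ey 0.3369032647823718 M.ex 0.6850143390103656
F -1.3703032754151343 3.5083134102132267 14.43590791526578 [492.42099587 223.14470161 201.45515155] 0.32827605700307183
```

>>> step_arm --targets '[[[0,0,-0.008,0,0,0,0],[0,0,-0.006,0,0,0,0],[0,0,0,0,0,0,0],[0,0,0.01,0,0,0,0],[0,0,0.05,0,0,0,0]]]'

```text
t: 26.98
ee_pos: [492.3, 223.1, 202.9]
orientation: [1.614, 2.695, 0.001]
ft_force: [0.2, -0.5, -0.2]
width: 0.8
grasp_force: 0.2
```

>>> step_arm --targets '[[[0,0,0.3,0,0,0,0],[0,0,0.4,0,0,0,0],[0,0,0.4,0,0,0,0],[0,0,0.4,0,0,0,0],[0,0,0.4,0,0,0,0]]]'

```text
t: 27.6
ee_pos: [492.2, 223.3, 299.0]
orientation: [1.613, 2.696, 0.002]
ft_force: [0.0, -0.6, 0.0]
width: 0.7
grasp_force: 0.0
```

>>> step_arm --targets '[[[0,0,0,0,0,0,0],[0.3,-0.5,0.5,0,0,0,0],[0.3,-0.5,0.5,0,0,0,0],[0.1,-0.1,0.3,0,0,0,0],[0,0,0,0,0,0,0]]]'

```text
t: 28.22
ee_pos: [527.6, 168.2, 363.1]
orientation: [1.614, 2.694, 0.003]
ft_force: [-0.5, 1.1, -0.0]
width: 0.5
grasp_force: 0.0
```

Run:
```python
from st import *
ff(); snap('wrist','w17')
im=load('w17')[0].astype(int); w=((im.min(2)>180)&(im.max(2)-im.min(2)<45)).astype(np.uint8)
n,_,s,c=cv2.connectedComponentsWithStats(w); print([(c[i].round(1).tolist(),s[i].tolist()) for i in range(1,n) if s[i,4]>15 and s[i,1]<260])
def bp(L,X,Y,Z,t):
    t=np.radians(t);L=np.atleast_2d(L);return body(CH,np.c_[X+L[:,0]*np.cos(t)-L[:,2]*np.sin(t),Y+L[:,1],Z+L[:,0]*np.sin(t)+L[:,2]*np.cos(t)])
for t in(0,2,4): print(t,proj('w17',bp(LB[[5,4]],-5.5,35.5,16+67*np.tan(np.radians(t)),t)).round(1).tolist())
a=proj('w17',body(CH,[[66.8,36,20.3],[71.8,25,32],[71.8,47,32],[62,12,84],[62,60,84]]));print(a)
u,v=a[0].astype(int); cv2.imwrite('pics/w17c.png',cv2.resize(load('w17')[0][max(v-55,0):v+55,u-75:u+75],(800,587),interpolation=cv2.INTER_CUBIC)[:,:,::-1])
```

```text
M.ey 0.004028491609290892 M.ex 0.03064082647174201
F 1.222255284326235 -0.06862161642082434 -0.001099425767049772 [527.55396243 168.22027276 363.14565284] 0.4772406125550655
[([247.9, 102.4], [236, 98, 24, 9, 180]), ([238.5, 114.0], [237, 111, 4, 7, 24]), ([213.3, 120.7], [204, 112, 20, 19, 293]), ([281.6, 120.2], [272, 112, 20, 18, 299]), ([255.6, 120.6], [254, 118, 4, 6, 21]), ([235.8, 168.3], [233, 139, 6, 64, 228]), ([251.8, 166.3], [240, 139, 24, 64, 1229]), ([229.3, 172.6], [228, 144, 4, 59, 139]), ([265.5, 173.2], [265, 144, 2, 59, 117]), ([275.5, 146.5], [274, 144, 4, 6, 20]), ([342.2, 162.3], [329, 150, 27, 26, 491]), ([224.0, 155.8], [223, 153, 3, 6, 16]), ([216.3, 207.0], [215, 205, 4, 5, 18]), ([274.9, 206.5], [274, 204, 3, 6, 16]), ([78.1, 239.4], [61, 224, 35, 32, 762])]
0 [[213.5, 119.5], [281.5, 119.4]]
2 [[213.0, 121.1], [281.9, 121.0]]
4 [[212.4, 122.8], [282.3, 122.7]]
[[247.52351352 106.33735461]
 [258.02756252 101.20830364]
 [236.5340868  101.23605025]
 [274.07579725 111.91727815]
 [218.36535125 111.99319787]]
```

View pics/w17c.png

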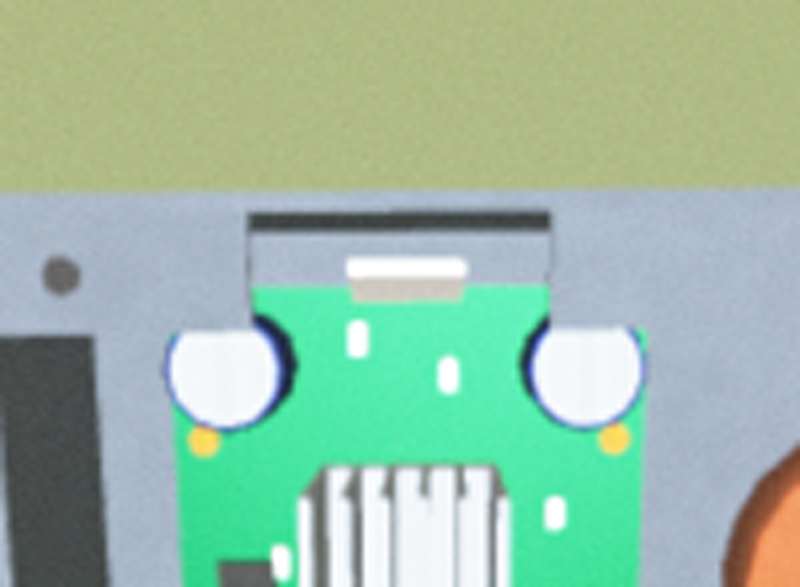

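The crop shows the white catch's nose at (407,285) lying over the board's rear edge. The caps at (225,375) and (585,375) have the spacing of a level board (68.3 px seen, 68.0 expected). The arm is clear, so I'm handing in.

```bash
python3 -c "
from workcell import ctrl
print(ctrl.close_job())"
```

```text
the job is handed in; nothing more can be done
None
```

The green board is seated level in the case with its terminals out through the panel and its rear edge under the catch; the arm let go and pulled clear, and the job was handed in at about 28 s of the 51 s allowed.

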